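Load the vacuum bed with sign plates and open its valve with the T-key

TASK

Take the sign plates off the pile one by one and lay them flat on the vacuum bed, next to one another and lengthwise, each with its far end against the back rail, along with any plate that already lies askew there; then lay the straightedge flat on the bed and flush against the near ends of all of them. When they are lined up, open the vacuum valve down in its well all the way to its stop with the T-key, and hang the key back on its bracket. Leave the other things on the bench where they are.

Things in the scene. Friction and masses are not known exactly. Their poses are not given: they have to be found in the camera images.
- bed: Fixed vacuum bed: aluminium box 110 mm high with suction holes in its top (the deck), from x = -140 to +130 and y = -190 to +190 mm. Origin on the bench; x points to the back rail, away from the robot. A plate lies home with its origin at x = +65, z = 110 mm, y between -165 and +165 mm. A round well, 44 mm bore, open from the deck down to the bench, is at x = -105, y = -115 mm.
- rail (a point): Back rail, a dark steel strip along the bed's whole far edge: this point is the middle of its near face at deck height (x = +115 mm on the bed). The rail stands 12 mm above the deck. Axes as the bed's.
- well_mouth (a point): Centre of the round mouth of the well in the deck, at the height of the deck (110 mm above the bench). Axes as the bed's.
- stem_top (a point): Top centre of the valve's brass square stem down in the well, on the well's axis, 82 mm below the deck. The stem is 16 x 16 mm, 28 mm tall from the bottom of the well; its upper 8 mm taper like a cone, the square flats are the lower 20 mm. Axes as the bed's (this point does not turn with the stem).
- valve (a joint): Angle of the valve stem, rad: 0 = shut, flats parallel to the bed's x and y; grows anticlockwise seen from above to the stop at 1.57 = fully open. Stays where left (friction 0.15 N m). Starts 0 to 0.2. The key has about 0.15 rad of play each way on the stem before it takes it along.
- key: T-key, 0.3 kg. Origin: centre of its foot (the socket's mouth); z up the 14 mm shaft, x along the red crossbar: 110 x 12 mm, 14 high, centre at z = 170 mm. Square socket 18.5 mm inside (flats along x and y), 24 deep, 26.5 outside. Collar 36 mm across, z = 125 to 131 mm, by which it hangs upright in the bracket. Fully down on the stem, its foot is about 4 mm above the bench.
- key_collar (a point): Centre of the underside of the key's collar, on the shaft's axis, 125 mm above its foot.
- bracket: Fixed steel bracket. Origin: on the bench under the seat; x points to its post (44 mm wide, 156 high, from x = +37 mm). Fork at 136 mm height: two prongs 12 mm wide, 6 thick, 20 mm slot between them from x = -25 (open end) to +15 mm, lips 5 mm high at the tips. The key comes out by lifting it 10 mm and drawing it along -x, and goes back the same way.
- key_seat (a point): Seat for the key's collar on the bracket: top of the fork, 136 mm above the bench, where the centre of the collar's underside rests when the key hangs. Axes as the bracket's.
- tray: Fixed wooden tray under the pile: 130 x 80 mm, floor 4 mm thick, with 14 mm high end stops across its x ends. Origin: centre of its underside.
- plate1: Sign plate with a blue face and an arrow: 100 (x) x 56 (y) x 15 mm rigid foam plate, 0.07 kg. Origin: centre of its underside. Bottom of the pile on the tray.
- plate2: Sign plate with a yellow face and an arrow: 100 (x) x 56 (y) x 15 mm rigid foam plate, 0.07 kg. Origin: centre of its underside. On plate1 in the pile.
- plate3: Sign plate with a red face and an arrow: 100 (x) x 56 (y) x 15 mm rigid foam plate, 0.07 kg. Origin: centre of its underside. Top of the three in the pile; may be absent (then None).
- plate4: Sign plate with a green face and an arrow: 100 (x) x 56 (y) x 15 mm rigid foam plate, 0.07 kg. Origin: centre of its underside. Not on the pile: when present (else None) it already lies on the bed, out of place.
- straightedge: Aluminium straightedge, 340 (x) x 54 (y) x 6 mm, 0.3 kg, with a black raised handle bar along its middle: the bar is 160 mm long, 12 mm wide, 16 mm high, from 26 to 42 mm above the underside, on two posts 148 mm apart. Both long edges are alike. Origin: centre of its underside, x along it. Lies on the bench at the start.
- knife: Utility knife, black with orange, 145 mm long, 20 mm high. Bystander. Origin: middle of its underside.
- squeegee: Blue squeegee card 75 x 100 x 8 mm. Bystander. Origin: centre of its underside.
- tape: Yellow roll of tape, 96 mm across, 25 mm high, lying flat. Bystander. Origin: centre of its underside.
- sprayer: Clear bottle with red cap, 68 mm across, 200 mm tall. Bystander. Origin: centre of its underside.
- weight: Steel hand weight 90 x 60 x 35 mm with a black ball knob, 70 mm tall in all. Bystander. Origin: centre of its underside.
Mind the look-alikes: they are no part of the job. Leave any purple look-alike of the plate4 alone.

How it is judged (in metres and radians):
On the way, in this order (a step that is already met when the one before it is completed fails the run):
1. all plates lie on the bed against the back rail and the straightedge lies flush against their near ends (x of plate1 in the frame of bed between 0.06 and 0.0695 m and y of plate1 in the frame of bed between -0.165 and 0.165 m and z of plate1 in the frame of bed between 0.106 and 0.114 m and angle between the x axis of each of plate1, plate2, plate3, plate4 and the x axis of bed, either way round below 0.05 rad and (y of plate1 in the frame of straightedge between 0.073 and 0.0805 m or y of plate1 in the frame of straightedge between -0.0805 and -0.073 m) and x of plate1 in the frame of straightedge between -0.145 and 0.145 m and x of plate2 in the frame of bed between 0.06 and 0.0695 m and y of plate2 in the frame of bed between -0.165 and 0.165 m and z of plate2 in the frame of bed between 0.106 and 0.114 m and (y of plate2 in the frame of straightedge between 0.073 and 0.0805 m or y of plate2 in the frame of straightedge between -0.0805 and -0.073 m) and x of plate2 in the frame of straightedge between -0.145 and 0.145 m and x of plate3 in the frame of bed between 0.06 and 0.0695 m and y of plate3 in the frame of bed between -0.165 and 0.165 m and z of plate3 in the frame of bed between 0.106 and 0.114 m and (y of plate3 in the frame of straightedge between 0.073 and 0.0805 m or y of plate3 in the frame of straightedge between -0.0805 and -0.073 m) and x of plate3 in the frame of straightedge between -0.145 and 0.145 m and x of plate4 in the frame of bed between 0.06 and 0.0695 m and y of plate4 in the frame of bed between -0.165 and 0.165 m and z of plate4 in the frame of bed between 0.106 and 0.114 m and (y of plate4 in the frame of straightedge between 0.073 and 0.0805 m or y of plate4 in the frame of straightedge between -0.0805 and -0.073 m) and x of plate4 in the frame of straightedge between -0.145 and 0.145 m and z of straightedge in the frame of bed between 0.106 and 0.114 m and angle between the x axis of straightedge and the y axis of bed, either way round below 0.04 rad), for 0.3 s.
2. the valve is opened with the T-key seated on the stem (value of joint valve above 1.3 rad and horizontal distance between key and stem_top below 0.006 m and height (world z) of key below 0.015 m), for 0.1 s.
At the end, for the whole second after the job is handed in: Plates flat on the deck, squared to 0.05 rad, within 5 mm of the back rail, centres within 165 mm of its middle; straightedge flat, square to 0.04 rad, within 3 mm of all plates' near ends; valve beyond 1.3 rad; key upright, collar within 10 mm of its seat; all at rest (all of step 1 and distance between key_collar and key_seat below 0.01 m and angle between key's own z axis and vertical below 0.1 rad and value of joint valve above 1.3 rad and linear speed of each of plate1, plate2, plate3, plate4, straightedge, key below 0.02 m/s); the robot touches nothing.
It fails at once if a bystander (knife, squeegee, tape, bottle, weight) is knocked more than 5 cm from its place (distance of any of knife, squeegee, tape, sprayer, weight from where it was at the start of the episode above 0.05 m).
It fails at once if the bottle is tipped over (angle between sprayer's own z axis and vertical above 0.6 rad).
Of plate3, plate4 only 1 to 2 are there at a start; the rules pass over those that are not, and their reading is None.
At some moment in a run one of plate1, plate2, plate3, plate4, straightedge may be knocked a few centimetres aside while the robot is not near it.
It also fails if it takes over 210 s, if anything falls off the work surface, if the arm or the gripper's body presses on something with over 40 N, if the wrist force passes 120 N, or if a joint passes its speed limit or range.

ROBOT

A 6-joint arm with a two-finger parallel gripper is mounted at the origin on the work surface. World frame = base frame: x ahead of the robot, y to its left, z up, the work surface at z = 0. Lengths are in m, angles in degrees, forces in N, time in s.
With the tool pointing down it reaches from about 0.4 to 0.825 m from the base axis. Payload 7 kg.
Tool frame: the origin (TCP) lies at the centre of the arm's flange, where the gripper is bolted on; the fingertips stand 178 mm ahead of it and the grasp point (between the pads) lies 159 mm ahead of it (r.tips_ahead is the z of the fingertips in the tool frame, in m); z points along the fingers, y is the line along which they close (so a half turn about z gives the same grasp; the last joint's range is limited). The gripper opens to 88 mm and grips with 3 to 60 N. Pads are 19 mm wide; open, the fingers measure 130 mm over their backs; the gripper's body (78 mm by 193 mm) begins 47 mm behind the grasp point.
Start: joints at [90.132, 20.546, 0.682, 0, -70.136, -16.507], TCP at [0.19, 0.648, 0.405] pointing down, gripper open.
Joint ranges: [-176.03, 176.03], [-82.01, 121.73], [-58.28, 71.71], [-173.87, 95.51], [-174.79, -0.11], [-173.66, 173.66]. Speed limits (degrees/s): [136.94, 136.94, 172.46, 180, 180, 180].

INTERFACE

Orientations are given as [roll, pitch, yaw] about the fixed x, y, z axes, in that order (R = Rz(yaw) Ry(pitch) Rx(roll)).
In Python, from plant import r gives the robot as it stands. The module is installed in compiled form; this text tells all that it offers.
- The arm moves only by the shell command python3 -m pendant 'ROWS' [FORCE]. ROWS is JSON, a list that holds one entry, the list of rows, each a list of 7 numbers: the shift along the tool's x, y, z in m, then the turn, a rotation vector about the tool's x, y, z in degrees, then the gripper command: -1 is shut, 1 is fully open, values between are in proportion. A call has 1 to 5 rows; each row is the pose to reach, as a shift and turn from the pose commanded when the call began, along the tool's axes at that moment; what a row does not reach only later rows make up. A row lasts 1/10 s, in which the tool goes at most 50 mm and 8.59 degrees, less where a joint would pass 70% of its speed; a pose out of reach is approached as far as the arm can. A call with a gripper value outside its range is refused whole. The fingers move at their own pace and stop on an object; FORCE is the grip in N (left out, the last holds). Time passes only in rows, so rows that repeat a pose let the fingers close. It gives the time, the measured TCP pose, the force, the opening and the grip force at its end, in the units of the state.
- r.get_state(): the state, without advancing time (a new reading comes with each control period).
- r.capture(name): name is "scene" or "top" or "wrist"; returns the picture (480x640x3 uint8, red, green, blue); there is no depth.
- r.camera_params(name): a dict with "fx", "fy", "cx", "cy" (pixels), "R" (3x3) and "t" (3): a world point X has camera coordinates R X + t. Camera axes: x right, y down, z forward; pixel columns grow to the right and rows downward; lengths in m; the calibration is good to about 2 mm. A picture is of the moment at which its call begins: read the wrist's pose just before it. camera_params takes no time and is no camera call; for the wrist camera it gives the pose at the moment of the call.
- r.close_job(): hands the job in; it is judged then, once.
The state is a dict: "time_s": time; "joints": joint angles; "qd": joint speeds; "joint_torque": joint torques, N m; "tcp_pos": TCP position; "eef_rot": TCP orientation; "contact_force": force on the tool from outside, world axes, zero at the start; "moment": the same for the moment, N m; "gripper_width": finger opening in m; "gripper_force": force on a finger pad.
Only numpy, scipy, OpenCV 4.12 (cv2) and the standard library are available. Lean on these libraries where they do the work, as an engineer would, in place of code of your own. Each camera call takes 0.05 s, during which the arm holds its last target. There are 200 camera calls.

## Working session

There is one attempt and no reset: what is moved stays moved. The work goes in short steps, Python scripts to look and compute and a shell command to move; the robot and the scene stay as the last step left them, time stands still between calls to the robot, and variables do not carry over. Pictures are saved under pics/ and viewed, at most 14 in all, crops included, and the job is handed in when it is done.

```bash
mkdir -p pics
python3 - <<'E'
from plant import r
import cv2
s=r.get_state(); print(s)
for n in("scene","top"):
    p=r.camera_params(n); print(n,p)
    cv2.imwrite(f"pics/{n}0.png",r.capture(n)[:,:,::-1])
E
```

```text
{'time_s': 0.0, 'joints': array([ 9.01323875e+01,  2.05896855e+01,  6.34283070e-01, -2.09835310e-02,
       -7.01369744e+01, -1.65062414e+01]), 'qd': array([-0.03463221,  0.06102093, -0.04311965, -0.04690537, -0.02583313,
       -0.03937683]), 'joint_torque': array([ 8.34954608e-05, -5.82722247e+01,  2.93058103e+01,  6.99725792e+00,
        6.95596682e-03, -1.44915562e-04]), 'tcp_pos': array([0.19023569, 0.6474263 , 0.40374336]), 'eef_rot': array([ 1.79905825e+02, -7.33563256e-03, -1.63809935e+01]), 'contact_force': array([ 0.06085456, -0.42606718,  0.52269608]), 'moment': array([0.00298534, 0.00947117, 0.04182957]), 'gripper_force': 0.0, 'gripper_width': 0.0875998843385633}
scene {'fx': 575.8059031289457, 'fy': 575.8059031289457, 'cx': 323.303739541976, 'cy': 233.24297235998287, 'R': array([[ 0.73156253,  0.68175515,  0.00511654],
       [ 0.59310144, -0.6326951 , -0.49792328],
       [-0.33622455,  0.36729664, -0.86720599]]), 't': array([-0.45167416, -0.32573233,  1.82279533])}
top {'fx': 613.3266174181043, 'fy': 613.3266174181043, 'cx': 325.16615737491725, 'cy': 242.06108840138222, 'R': array([[-0.00349321, -0.99997385,  0.00633163],
       [-0.97839414,  0.0021088 , -0.20673768],
       [ 0.20671892, -0.00691701, -0.97837592]]), 't': array([-0.03151033,  0.6349118 ,  1.91003195])}
```

View pics/scene0.png

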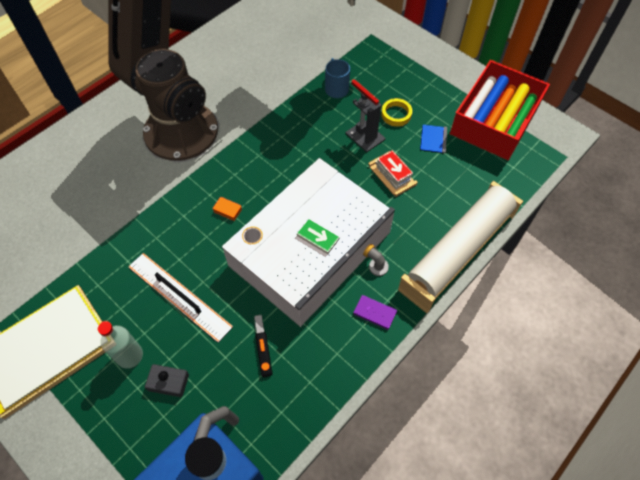

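View pics/top0.png

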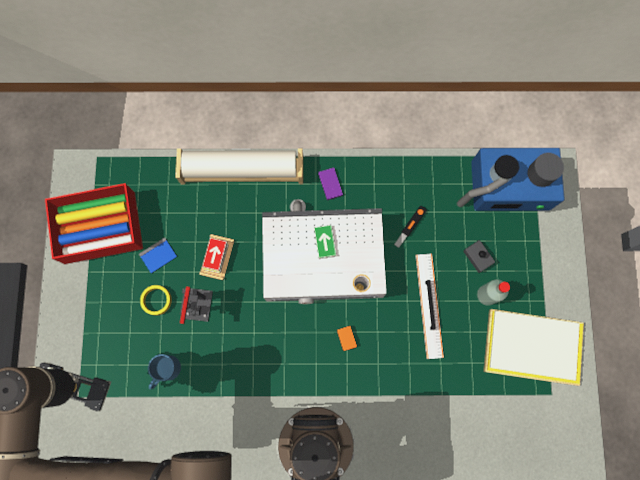

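```bash
cat > h.py <<'E'
import numpy as np, cv2
from plant import r
def ray(p,uv):
    uv=np.atleast_2d(np.asarray(uv,float))
    d=np.c_[(uv[:,0]-p['cx'])/p['fx'],(uv[:,1]-p['cy'])/p['fy'],np.ones(len(uv))]
    return -p['R'].T@p['t'], d@p['R']
def plane(p,uv,z):
    o,d=ray(p,uv); return o+d*((z-o[2])/d[:,2])[:,None]
def proj(p,X):
    c=np.atleast_2d(X)@p['R'].T+p['t']; return np.c_[c[:,0]/c[:,2]*p['fx']+p['cx'],c[:,1]/c[:,2]*p['fy']+p['cy']]
def tri(p1,u1,p2,u2):
    (o1,d1),(o2,d2)=ray(p1,u1),ray(p2,u2); d1=d1[0];d2=d2[0]
    s=np.linalg.lstsq(np.c_[d1,-d2],o2-o1,rcond=None)[0]
    a=o1+s[0]*d1;b=o2+s[1]*d2; return (a+b)/2,np.linalg.norm(a-b)
def yaw(): return r.get_state()['eef_rot'][2]
def snap(n,name):
    p=r.camera_params(n); im=r.capture(n)[:,:,::-1].copy(); np.save(f'pics/{name}.npy',p,allow_pickle=True)
    cv2.imwrite(f'pics/{name}.png',im); return p,im
def load(name): return np.load(f'pics/{name}.npy',allow_pickle=True).item(), cv2.imread(f'pics/{name}.png')
def rel(xy,y=None):   # world xy displacement from tcp -> tool x,y shift
    s=r.get_state(); a=np.radians(s['eef_rot'][2]); d=np.asarray(xy)-s['tcp_pos'][:2]
    return np.array([np.cos(a)*d[0]+np.sin(a)*d[1], np.sin(a)*d[0]-np.cos(a)*d[1]])
E
python3 - <<'E'
from h import *
import h
np.set_printoptions(precision=3,suppress=True)
P={n:r.camera_params(n) for n in('scene','top')}
t=P['top'];s=P['scene']
print('bed',plane(t,[[263,214],[382,210],[385,296],[263,297],[361,283],[325,241]],.11))
print('tray/red',plane(t,[[216,254]],.05),'key',plane(t,[[184,305]],.18),'SE',plane(t,[[425,255],[435,358],[431,305]],.02))
for a,b in [((184,305),(362,90)),((325,241),(317,236)),((216,254),(394,167)),((361,283),(253,235)),((431,305),(178,293))]:
    print(tri(t,a,s,b))
p=r.camera_params('wrist');print(p, plane(p,[[320,240]],0), r.get_state()['tcp_pos'])
E
```

```text
bed [[ 0.717  0.164  0.11 ]
 [ 0.73  -0.215  0.11 ]
 [ 0.455 -0.218  0.11 ]
 [ 0.453  0.16   0.11 ]
 [ 0.495 -0.144  0.11 ]
 [ 0.629 -0.032  0.11 ]]
tray/red [[0.6  0.32 0.05]] key [[0.421 0.387 0.18 ]] SE [[ 0.6   -0.362  0.02 ]
 [ 0.267 -0.381  0.02 ]
 [ 0.436 -0.375  0.02 ]]
(array([0.418, 0.382, 0.189]), np.float64(0.007406740455785819))
(array([ 0.626, -0.033,  0.12 ]), np.float64(0.0018577177996669922))
(array([0.601, 0.321, 0.046]), np.float64(0.002347767473823996))
(array([ 0.496, -0.143,  0.109]), np.float64(0.002547981085391759))
(array([ 0.437, -0.373,  0.022]), np.float64(0.0048251692878287225))
{'fx': 340.6295304370567, 'fy': 340.6295304370567, 'cx': 309.28919181639117, 'cy': 238.14194743803364, 'R': array([[-0.282, -0.96 ,  0.   ],
       [-0.929,  0.273,  0.25 ],
       [-0.24 ,  0.07 , -0.968]]), 't': array([ 0.674, -0.032,  0.39 ])} [[0.153 0.645 0.   ]] [0.19  0.647 0.404]
```

```bash
R='[0.177,0.177,-0.046,0,0,-16.4,1]'; python3 -m pendant '[[[0.177,0.177,-0.046,0,0,-16.4,1],[0.177,0.177,-0.046,0,0,-16.4,1],[0.177,0.177,-0.046,0,0,-16.4,1],[0.177,0.177,-0.046,0,0,-16.4,1],[0.177,0.177,-0.046,0,0,-16.4,1]]]'
python3 -m pendant '[[[0.11,0.21,0,0,0,0,1],[0.11,0.21,0,0,0,0,1],[0.11,0.21,0,0,0,0,1],[0.11,0.21,0,0,0,0,1],[0.11,0.21,0,0,0,0,1]]]'
python3 -m pendant '[[[0.13,0.22,0,0,0,0,1],[0.13,0.22,0,0,0,0,1],[0.13,0.22,0,0,0,0,1],[0.13,0.22,0,0,0,0,1],[0.13,0.22,0,0,0,0,1]]]'
python3 -m pendant '[[[0,0.02,0,0,0,0,1],[0,0.02,0,0,0,0,1],[0,0.02,0,0,0,0,1]]]'
python3 -c "
from h import *
print(snap('wrist','bed1')[0]); print(r.get_state()['tcp_pos'],r.get_state()['eef_rot'])"
```

```text
time_s: 0.6
tcp_pos: [0.3086, 0.4298, 0.4499]
eef_rot: [180.0, 0.0, 0.0]
contact_force: [0.9, 0.2, 1.7]
gripper_width: 0.0876
gripper_force: 0.0
time_s: 1.1
tcp_pos: [0.4186, 0.2192, 0.4499]
eef_rot: [-180.0, 0.0, -0.0]
contact_force: [0.1, 0.9, 0.4]
gripper_width: 0.0878
gripper_force: 0.0
time_s: 1.6
tcp_pos: [0.546, 0.0046, 0.4498]
eef_rot: [-180.0, 0.0, 0.0]
contact_force: [0.6, 1.9, 0.4]
gripper_width: 0.0878
gripper_force: 0.0
time_s: 1.9
tcp_pos: [0.5454, -0.0138, 0.4494]
eef_rot: [180.0, 0.1, -0.1]
contact_force: [-0.1, -0.2, 0.3]
gripper_width: 0.0878
gripper_force: 0.0
{'fx': 340.6295304370567, 'fy': 340.6295304370567, 'cx': 309.28919181639117, 'cy': 238.14194743803364, 'R': array([[-5.99465013e-04, -9.99999108e-01, -1.19372682e-03],
       [-9.68133430e-01,  2.81411649e-04,  2.50434787e-01],
       [-2.50434227e-01,  1.30581373e-03, -9.68132735e-01]]), 't': array([-0.01323026,  0.48411915,  0.5698619 ])}
[ 0.54530199 -0.01318966  0.44964264] [-1.79993890e+02  2.24623562e-02  3.25567067e-03]
```

View pics/bed1.png

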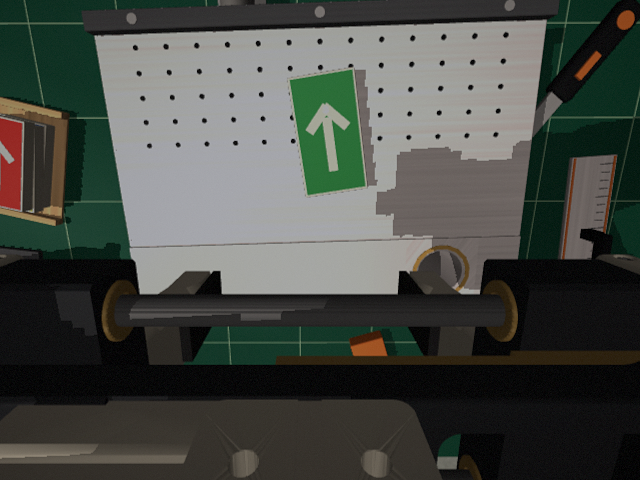

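Run:
```python
from h import *
np.set_printoptions(precision=4,suppress=True)
p,im=load('bed1')
print('rail',plane(p,[[100,36],[545,17]],.11)); print('edges L,R',plane(p,[[97,45],[130,246],[546,25],[519,240]],.11))
print('well',plane(p,[[441,268]],.11))
hsv=cv2.cvtColor(im,cv2.COLOR_BGR2HSV)
m=cv2.inRange(hsv,(45,120,60),(75,255,255)); m[:60]=0;m[210:]=0;m[:,:270]=0;m[:,390:]=0
m=cv2.morphologyEx(m,cv2.MORPH_CLOSE,np.ones((25,25)))
c=max(cv2.findContours(m,0,2)[0],key=cv2.contourArea); b=cv2.boxPoints(cv2.minAreaRect(c)); 
q=cv2.approxPolyDP(c,8,True)[:,0]; print(q)
X=plane(p,q,.125);print(X,X.mean(0))
g=cv2.cvtColor(im,cv2.COLOR_BGR2GRAY)
pt=np.array([[135,47],[506,35],[138,73],[505,60],[143,98],[500,86],[146,122],[498,110],[149,146],[496,134]],np.float32)
X=plane(p,pt,.11);d=X[::2]-X[1::2];print('holes yaw',np.degrees(np.arctan2(-d[:,0],d[:,1])),np.linalg.norm(d,axis=1),X[:,:2].mean(0))
```

```text
rail [[ 0.7046  0.1626  0.11  ]
 [ 0.7184 -0.2098  0.11  ]]
edges L,R [[ 0.6977  0.1662  0.11  ]
 [ 0.5206  0.1617  0.11  ]
 [ 0.7124 -0.2116  0.11  ]
 [ 0.5266 -0.2176  0.11  ]]
well [[ 0.4978 -0.1446  0.11  ]]
[[351  70]
 [290  80]
 [308 193]
 [364 185]]
[[ 0.675  -0.048   0.125 ]
 [ 0.6675  0.0022  0.125 ]
 [ 0.5741 -0.0126  0.125 ]
 [ 0.5812 -0.0624  0.125 ]] [ 0.6245 -0.0302  0.125 ]
holes yaw [1.6116 1.8054 1.7457 1.8057 1.8685] [0.3136 0.3155 0.3123 0.3131 0.3138] [ 0.6606 -0.0238]
```

```bash
python3 -m pendant '[[[0.079,0.017,0,0,0,-8.5,1],[0.079,0.017,0,0,0,-8.9,1],[0.079,0.017,0.05,0,0,-8.9,1],[0.079,0.017,0.1,0,0,-8.9,1],[0.079,0.017,0.12,0,0,-8.9,1]]]'
python3 -m pendant '[[[0,0,0.03,0,0,0,1],[0,0,0.0385,0,0,0,1],[0,0,0.0385,0,0,0,-1],[0,0,0.0385,0,0,0,-1],[0,0,0.0385,0,0,0,-1]]]' 15
python3 -m pendant '[[[0,0,0,0,0,0,-1],[0,0,0,0,0,0,-1],[0,0,-0.02,0,0,0,-1],[0,0,-0.02,0,0,0,-1]]]' 15
python3 -c "
from h import *
snap('wrist','g4'); s=r.get_state();print(s['tcp_pos'],s['eef_rot'])"
```

```text
time_s: 2.45
tcp_pos: [0.6228, -0.029, 0.3247]
eef_rot: [-179.9, 0.4, 9.0]
contact_force: [0.1, -0.6, 0.4]
gripper_width: 0.0878
gripper_force: 0.0
time_s: 2.95
tcp_pos: [0.6249, -0.0298, 0.2926]
eef_rot: [-180.0, -0.1, 9.0]
contact_force: [-0.1, -0.8, -0.2]
gripper_width: 0.0695
gripper_force: 0.0
time_s: 3.35
tcp_pos: [0.6253, -0.0303, 0.3139]
eef_rot: [180.0, -0.2, 8.9]
contact_force: [0.2, 1.0, -0.0]
gripper_width: 0.0559
gripper_force: 15.0
[ 0.62490299 -0.03032114  0.31268247] [-1.79994711e+02 -1.58100710e-01  8.92517241e+00]
```

View pics/g4.png

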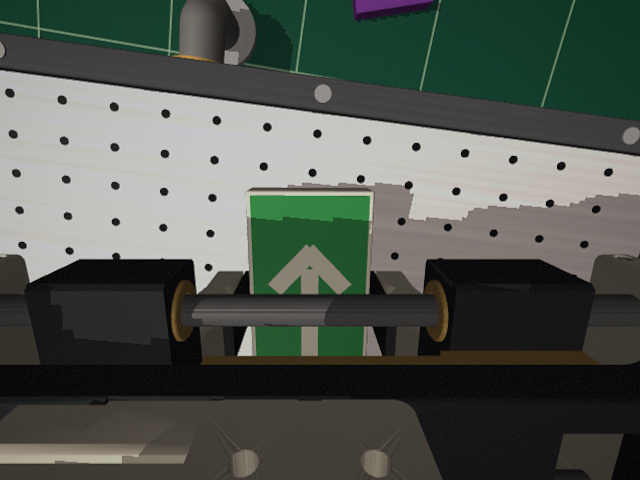

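```bash
python3 -m pendant '[[[0.028,0.043,0,0,0,7.1,-1],[0.028,0.043,0,0,0,7.1,-1],[0.028,0.043,0,0,0,7.1,-1]]]'
python3 -m pendant '[[[0,0,0.02,0,0,0,-1],[0,0,0.02,0,0,0,-1],[0.005,0,0.02,0,0,0,-1],[0.007,0,0.02,0,0,0,-1],[0.007,0,0.02,0,0,0,-1]]]' 8
python3 -c "
from h import *
snap('wrist','p4'); s=r.get_state();print(s['tcp_pos'],s['eef_rot'])"
```

```text
time_s: 3.7
tcp_pos: [0.6589, -0.0694, 0.3101]
eef_rot: [-180.0, 0.1, 1.7]
contact_force: [-1.2, 0.3, -0.9]
gripper_width: 0.0556
gripper_force: 15.0
time_s: 4.2
tcp_pos: [0.6636, -0.068, 0.2905]
eef_rot: [-180.0, 0.4, 1.8]
contact_force: [-8.6, 1.0, -0.0]
gripper_width: 0.0562
gripper_force: 8.0
[ 0.66353124 -0.06798133  0.29046684] [-179.98633811    0.42111131    1.81799083]
```

View pics/p4.png

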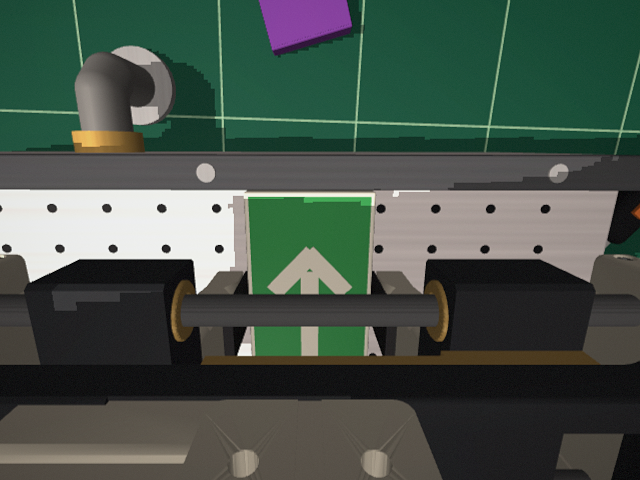

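```bash
python3 -m pendant '[[[-0.001,0,0,0,0,0,0.6],[-0.001,0,0,0,0,0,0.6],[-0.001,0,-0.05,0,0,0,0.6],[-0.001,0,-0.1,0,0,0,0.6],[-0.001,0,-0.13,0,0,0,1]]]'
python3 -m pendant '[[[-0.05,-0.2,0,0,0,0,1],[-0.05,-0.2,0,0,0,0,1],[-0.05,-0.2,0,0,0,0,1],[-0.05,-0.2,0,0,0,0,1],[-0.05,-0.2,0,0,0,0,1]]]'
python3 -m pendant '[[[-0.05,-0.19,0,0,0,0,1],[-0.05,-0.19,0,0,0,0,1],[-0.05,-0.19,0,0,0,0,1],[-0.05,-0.19,0,0,0,0,1],[-0.05,-0.19,0,0,0,0,1]]]'
python3 -c "
from h import *
snap('wrist','pile'); s=r.get_state();print(s['tcp_pos'],s['eef_rot'])"
```

```text
time_s: 4.75
tcp_pos: [0.6655, -0.0682, 0.4266]
eef_rot: [180.0, -0.3, 1.9]
contact_force: [1.4, -0.3, 1.4]
gripper_width: 0.0738
gripper_force: 0.0
time_s: 5.25
tcp_pos: [0.6073, 0.1346, 0.4224]
eef_rot: [-179.9, -0.1, 2.1]
contact_force: [-0.3, -1.2, 0.0]
gripper_width: 0.0877
gripper_force: 0.0
time_s: 5.75
tcp_pos: [0.5511, 0.323, 0.4216]
eef_rot: [-179.9, -0.1, 2.1]
contact_force: [-0.7, 0.4, -0.4]
gripper_width: 0.0875
gripper_force: 0.0
[0.55166386 0.32103423 0.42153847] [-1.79972738e+02 -2.79879285e-02  2.05211996e+00]
```

View pics/pile.png

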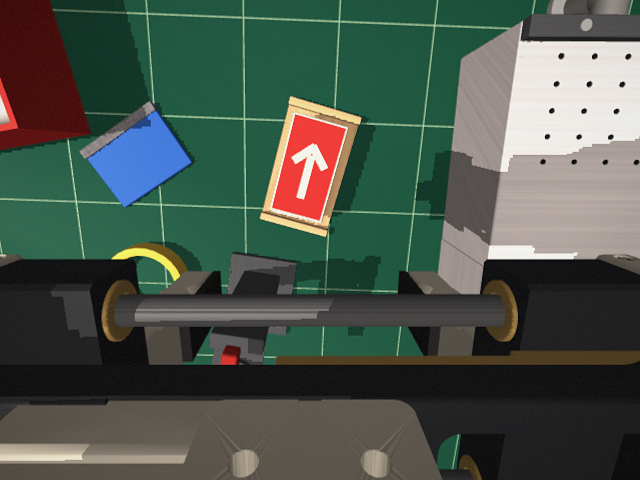

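```bash
cat >> h.py <<'E'
def red(im,box,lo=(0,120,80),hi=(8,255,255),k=25):
    hsv=cv2.cvtColor(im,cv2.COLOR_BGR2HSV); m=cv2.inRange(hsv,lo,hi); z=np.zeros_like(m); x0,y0,x1,y1=box; z[y0:y1,x0:x1]=m[y0:y1,x0:x1]
    m=cv2.morphologyEx(z,cv2.MORPH_CLOSE,np.ones((k,k))); c=max(cv2.findContours(m,0,1)[0],key=cv2.contourArea)
    return c[:,0].astype(float)
def rect(p,c,z):
    X=plane(p,c,z); (cx,cy),(w,h),a=cv2.minAreaRect((X[:,:2]*1000).astype(np.float32))
    if w<h: w,h,a=h,w,a-90
    return np.array([cx,cy])/1000,(w,h),(a+90)%180-90
E
python3 - <<'E'
from h import *
np.set_printoptions(precision=4,suppress=True)
p,im=load('pile'); c=red(im,(250,90,370,240))
o=rect(p,c,.049);print(o); t=r.camera_params('top'); print(tri(p,proj(p,[*o[0],.049])[0],t,(216,254)))
print(rect(p,np.array([[290,98],[360,118],[326,237],[261,219.]]),.012))
a=np.radians(o[2]);print(rel(o[0]),yaw())
p,im=load('bed1'); c=red(im,(270,60,390,210),(45,120,60),(75,255,255)); print('g4chk',rect(p,c,.125))
E
```

```text
(array([0.599 , 0.3274]), (95.78246307373047, 51.48979568481445), -13.263931274414062)
(array([0.6003, 0.3247, 0.0369]), np.float64(0.006654127628781527))
(array([0.595, 0.326]), (137.8728485107422, 79.17343139648438), -12.881324768066406)
[ 0.0475 -0.0046] 2.0521199636846665
g4chk (array([ 0.6243, -0.0301]), (95.24906921386719, 51.251609802246094), 8.76074504852295)
```

```bash
python3 -m pendant '[[[0.0475,-0.0046,0,0,0,8.5,1],[0.0475,-0.0046,0.02,0,0,15.3,1],[0.0475,-0.0046,0.07,0,0,15.3,1],[0.0475,-0.0046,0.12,0,0,15.3,1],[0.0475,-0.0046,0.15,0,0,15.3,1]]]'
python3 -m pendant '[[[0,0,0.04,0,0,0,1],[0,0,0.056,0,0,0,1],[0,0,0.056,0,0,0,1],[0,0,0.056,0,0,0,-1],[0,0,0.056,0,0,0,-1]]]' 12
python3 -m pendant '[[[0,0,0,0,0,0,-1],[0,0,0,0,0,0,-1],[0,0,0,0,0,0,-1],[0,0,-0.02,0,0,0,-1],[0,0,-0.05,0,0,0,-1]]]' 12
python3 -c "
from h import *
snap('wrist','g3'); s=r.get_state();print(s['tcp_pos'],s['eef_rot'])"
```

```text
time_s: 6.3
tcp_pos: [0.5995, 0.3224, 0.2678]
eef_rot: [179.8, 0.1, -13.6]
contact_force: [0.1, -1.3, 0.3]
gripper_width: 0.0879
gripper_force: 0.0
time_s: 6.8
tcp_pos: [0.6006, 0.3245, 0.2174]
eef_rot: [-179.9, -0.1, -13.5]
contact_force: [-0.9, 1.0, -0.4]
gripper_width: 0.0767
gripper_force: 0.0
time_s: 7.3
tcp_pos: [0.599, 0.324, 0.2639]
eef_rot: [179.8, 0.2, -13.5]
contact_force: [0.3, 0.7, -1.4]
gripper_width: 0.0559
gripper_force: 12.0
[0.60078165 0.32513599 0.27108328] [-179.81366294   -0.21802611  -13.40568073]
```

View pics/g3.png

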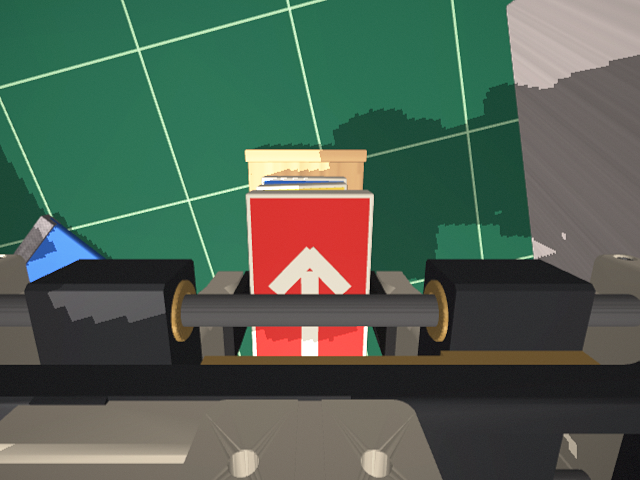

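```bash
python3 -m pendant '[[[0,0,-0.05,0,0,0,-1],[0,0,-0.1,0,0,0,-1],[0.0525,0.14,-0.1,0,0,-8,-1],[0.0525,0.14,-0.1,0,0,-15.2,-1],[0.0525,0.14,-0.1,0,0,-15.2,-1]]]'
python3 -m pendant '[[[0.016,0.167,0,0,0,0,-1],[0.016,0.167,0,0,0,0,-1],[0.016,0.167,0,0,0,0,-1],[0.016,0.167,0,0,0,0,-1]]]'
python3 -m pendant '[[[0.015,0.167,0,0,0,0,-1],[0.015,0.167,0,0,0,0,-1],[0.015,0.167,0,0,0,0,-1],[0.015,0.167,0,0,0,0,-1],[0.015,0.167,0,0,0,0,-1]]]'
python3 -c "
from h import *
s=r.get_state();print(s['tcp_pos'],s['eef_rot'],rel([.6611,-.1566]))"
```

```text
time_s: 7.85
tcp_pos: [0.6178, 0.1749, 0.366]
eef_rot: [-180.0, -0.1, 2.1]
contact_force: [1.4, -0.6, -0.2]
gripper_width: 0.0561
gripper_force: 12.0
time_s: 8.25
tcp_pos: [0.639, 0.0057, 0.3656]
eef_rot: [180.0, 0.0, 1.6]
contact_force: [-0.3, -1.2, 0.6]
gripper_width: 0.0563
gripper_force: 12.0
time_s: 8.75
tcp_pos: [0.6591, -0.1593, 0.3649]
eef_rot: [180.0, 0.0, 1.5]
contact_force: [0.3, 0.6, -0.4]
gripper_width: 0.0557
gripper_force: 12.0
[ 0.65914751 -0.15931464  0.36486386] [1.79994843e+02 3.27433394e-02 1.53614511e+00] [ 0.00202456 -0.00266132]
```

```bash
python3 -m pendant '[[[0.002,-0.002,0.04,0,0,-0.3,-1],[0.002,-0.002,0.065,0,0,-0.3,-1],[0.002,-0.002,0.0735,0,0,-0.3,-1],[0.002,-0.002,0.0735,0,0,-0.3,-1],[0.006,-0.002,0.0735,0,0,-0.3,-1]]]' 8
python3 -m pendant '[[[0.003,0,0,0,0,0,-1],[0.003,0,0,0,0,0,-1],[0.0015,0,0,0,0,0,-1]]]' 8
python3 -m pendant '[[[0,0,0,0,0,0,0.45],[0,0,0,0,0,0,0.45],[0,0,-0.05,0,0,0,0.45],[0,0,-0.1,0,0,0,0.45],[0,0,-0.13,0,0,0,0.45]]]' 8
python3 -c "
from h import *
snap('wrist','p3'); s=r.get_state();print(s['tcp_pos'],s['eef_rot'],rel([.552,.325]))"
```

```text
time_s: 9.25
tcp_pos: [0.6655, -0.1538, 0.2929]
eef_rot: [180.0, -0.1, 2.1]
contact_force: [0.3, -0.3, 0.5]
gripper_width: 0.0561
gripper_force: 8.0
time_s: 9.55
tcp_pos: [0.6668, -0.1542, 0.2925]
eef_rot: [-180.0, -0.0, 2.0]
contact_force: [-0.6, -0.4, -1.1]
gripper_width: 0.0563
gripper_force: 8.0
time_s: 10.05
tcp_pos: [0.6673, -0.1549, 0.427]
eef_rot: [179.9, -0.3, 2.0]
contact_force: [0.3, 1.0, 0.8]
gripper_width: 0.0636
gripper_force: 0.0
[ 0.66783338 -0.15518499  0.43183498] [179.84437308  -0.67274367   2.06769215] [-0.09843279 -0.48405164]
```

View pics/p3.png

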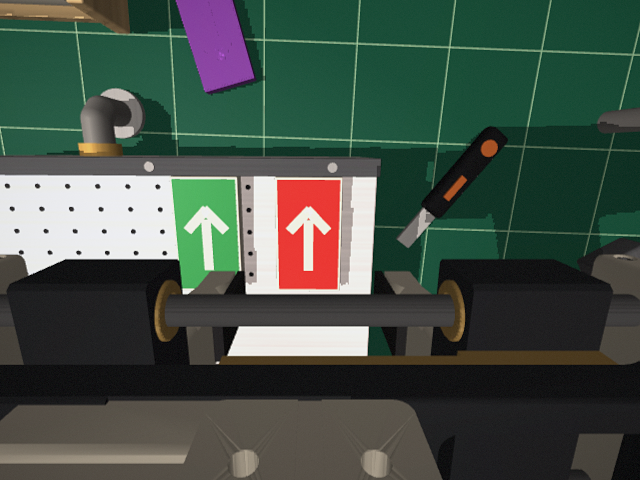

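```bash
python3 -m pendant '[[[-0.049,-0.242,0,0,0,0,1],[-0.049,-0.242,0,0,0,0,1],[-0.049,-0.242,0,0,0,0,1],[-0.049,-0.242,0,0,0,0,1],[-0.049,-0.242,0,0,0,0,1]]]'
python3 -m pendant '[[[-0.049,-0.242,0.008,0,0,0,1],[-0.049,-0.242,0.008,0,0,0,1],[-0.049,-0.242,0.008,0,0,0,1],[-0.049,-0.242,0.008,0,0,0,1],[-0.049,-0.242,0.008,0,0,0,1]]]'
python3 -m pendant '[[[0,0,0,0,0,0,1],[0,0,0,0,0,0,1]]]'
cat > m.py <<'E'
from h import *
import sys
np.set_printoptions(precision=4,suppress=True)
name,col,z=sys.argv[1],sys.argv[2],float(sys.argv[3])
p,im=snap('wrist',name); lo,hi={'y':((20,120,80),(34,255,255)),'b':((100,120,60),(118,255,255))}[col]
u=proj(p,[.599,.326,z])[0].astype(int)
c=red(im,(u[0]-62,max(u[1]-75,0),u[0]+62,min(u[1]+75,255)),lo,hi); o=rect(p,c,z)
s=r.get_state(); print(u,o,s['tcp_pos'],yaw(),rel(o[0]))
E
python3 m.py pile2 y .034
```

```text
time_s: 10.6
tcp_pos: [0.6085, 0.0874, 0.4225]
eef_rot: [-180.0, -0.1, 2.0]
contact_force: [1.7, 0.7, -0.7]
gripper_width: 0.0875
gripper_force: 0.0
time_s: 11.1
tcp_pos: [0.5509, 0.3278, 0.4145]
eef_rot: [-179.9, -0.1, 2.0]
contact_force: [1.2, 0.5, -0.5]
gripper_width: 0.0876
gripper_force: 0.0
time_s: 11.3
tcp_pos: [0.5513, 0.3269, 0.4138]
eef_rot: [180.0, -0.0, 2.2]
contact_force: [0.1, -1.2, -0.2]
gripper_width: 0.0875
gripper_force: 0.0
[312 168] (array([0.5949, 0.3278]), (95.33128356933594, 51.38409423828125), -11.634925842285156) [0.5516 0.3258 0.4139] 2.0739788037151787 [ 0.0433 -0.0004]
```

```bash
python3 -m pendant '[[[0.043,-0.001,0,0,0,8.5,1],[0.043,-0.001,0.03,0,0,13.7,1],[0.043,-0.001,0.08,0,0,13.7,1],[0.043,-0.001,0.13,0,0,13.7,1],[0.043,-0.001,0.16,0,0,13.7,1]]]'
python3 -m pendant '[[[0,0,0.04,0,0,0,1],[0,0,0.052,0,0,0,1],[0,0,0.052,0,0,0,1],[0,0,0.052,0,0,0,-1],[0,0,0.052,0,0,0,-1]]]' 12
python3 -m pendant '[[[0,0,0,0,0,0,-1],[0,0,0,0,0,0,-1],[0,0,0,0,0,0,-1],[0,0,-0.03,0,0,0,-1],[0,0,-0.08,0,0,0,-1]]]' 12
python3 -m pendant '[[[0,0,-0.05,0,0,0,-1],[0,0,-0.085,0,0,0,-1],[0,0,-0.085,0,0,0,-1]]]' 12
python3 -c "
from h import *
s=r.get_state();print(s['tcp_pos'],s['eef_rot'],rel([.597+.06-.0314*.044,-.0265+.0019+.044]))"
```

```text
time_s: 11.85
tcp_pos: [0.5943, 0.3254, 0.2503]
eef_rot: [179.8, 0.1, -11.8]
contact_force: [0.2, -0.3, -0.2]
gripper_width: 0.0879
gripper_force: 0.0
time_s: 12.35
tcp_pos: [0.5955, 0.3285, 0.2044]
eef_rot: [-179.8, -0.1, -11.7]
contact_force: [-0.2, -0.2, 0.0]
gripper_width: 0.0765
gripper_force: 0.0
time_s: 12.85
tcp_pos: [0.5934, 0.3274, 0.2788]
eef_rot: [179.7, 0.3, -11.7]
contact_force: [0.5, 0.7, 0.3]
gripper_width: 0.056
gripper_force: 12.0
time_s: 13.15
tcp_pos: [0.5956, 0.3288, 0.374]
eef_rot: [-179.5, -0.4, -11.6]
contact_force: [0.6, 0.9, -0.3]
gripper_width: 0.0558
gripper_force: 12.0
[0.59557006 0.32882079 0.37401303] [-179.54470149   -0.40950074  -11.62343487] [0.12115858 0.29097702]
```

```bash
python3 -m pendant '[[[0.077,0.185,0,0,0,-8,-1],[0.077,0.185,0,0,0,-13.4,-1],[0.077,0.185,0,0,0,-13.4,-1],[0.077,0.185,0,0,0,-13.4,-1],[0.077,0.185,0,0,0,-13.4,-1]]]'
python3 -m pendant '[[[0.018,0.113,0,0,0,0,-1],[0.018,0.113,0,0,0,0,-1],[0.018,0.113,0,0,0,0,-1],[0.018,0.113,0,0,0,0,-1]]]'
python3 -c "
from h import *
s=r.get_state();print(s['tcp_pos'],s['eef_rot'],rel([.6556,.0194]))"
```

```text
time_s: 13.65
tcp_pos: [0.6327, 0.1262, 0.3665]
eef_rot: [180.0, 0.1, 1.5]
contact_force: [0.7, 1.1, -0.1]
gripper_width: 0.0558
gripper_force: 12.0
time_s: 14.05
tcp_pos: [0.654, 0.0168, 0.3662]
eef_rot: [180.0, 0.1, 1.5]
contact_force: [0.2, 1.2, -0.3]
gripper_width: 0.0555
gripper_force: 12.0
[0.65398905 0.01682336 0.36620933] [1.79988050e+02 5.23389577e-02 1.54774787e+00] [ 0.00167996 -0.00253219]
```

```bash
python3 -m pendant '[[[0.002,-0.001,0.04,0,0,-0.3,-1],[0.002,-0.001,0.065,0,0,-0.3,-1],[0.002,-0.001,0.073,0,0,-0.3,-1],[0.002,-0.001,0.073,0,0,-0.3,-1],[0.006,-0.001,0.073,0,0,-0.3,-1]]]' 8
python3 -m pendant '[[[0.003,0,0,0,0,0,-1],[0.003,0,0,0,0,0,-1],[0.003,0,0,0,0,0,-1]]]' 8
python3 -m pendant '[[[0,0,0,0,0,0,0.45],[0,0,0,0,0,0,0.45],[0,0,-0.05,0,0,0,0.45],[0,0,-0.1,0,0,0,0.45],[0,0,-0.12,0,0,0,0.45]]]' 8
python3 -c "
from h import *
s=r.get_state();print(s['tcp_pos'],s['eef_rot'],rel([.552,.325]))"
```

```text
time_s: 14.55
tcp_pos: [0.6598, 0.0211, 0.2946]
eef_rot: [-180.0, 0.0, 2.1]
contact_force: [-10.0, 6.6, 1.8]
gripper_width: 0.0557
gripper_force: 8.0
time_s: 14.85
tcp_pos: [0.6614, 0.021, 0.2937]
eef_rot: [-180.0, 0.3, 2.0]
contact_force: [-9.7, 4.0, 0.5]
gripper_width: 0.0559
gripper_force: 8.0
time_s: 15.35
tcp_pos: [0.6641, 0.0202, 0.4206]
eef_rot: [-180.0, -0.5, 2.1]
contact_force: [0.4, 0.3, 1.0]
gripper_width: 0.0635
gripper_force: 0.0
[0.66410667 0.02019328 0.4206288 ] [-179.9758935    -0.52029673    2.06312804] [-0.10106077 -0.30864504]
```

Pushed home against the rail with about 10 N. Now plate1.

```bash
python3 -m pendant '[[[-0.05,-0.155,0,0,0,0,1],[-0.05,-0.155,0,0,0,0,1],[-0.05,-0.155,0,0,0,0,1],[-0.05,-0.155,0,0,0,0,1]]]'
python3 -m pendant '[[[-0.05,-0.154,0.006,0,0,0,1],[-0.05,-0.154,0.006,0,0,0,1],[-0.05,-0.154,0.006,0,0,0,1],[-0.05,-0.154,0.006,0,0,0,1],[-0.05,-0.154,0.006,0,0,0,1]]]' | head -2
python3 -m pendant '[[[0,0,0,0,0,0,1],[0,0,0,0,0,0,1]]]' | head -2
python3 m.py pile3 b .019
```

```text
time_s: 15.75
tcp_pos: [0.6064, 0.177, 0.4151]
eef_rot: [-179.9, -0.1, 2.2]
contact_force: [1.5, -0.8, 0.8]
gripper_width: 0.086
gripper_force: 0.0
time_s: 16.25
tcp_pos: [0.5516, 0.3276, 0.4082]
time_s: 16.45
tcp_pos: [0.5526, 0.3245, 0.4082]
[309 169] (array([0.5984, 0.3277]), (95.30709075927734, 51.24010467529297), -14.081741333007812) [0.5526 0.3244 0.4082] 1.9390459270118554 [ 0.0459 -0.0018]
```

```bash
python3 -m pendant '[[[0.046,-0.002,0,0,0,8.5,1],[0.046,-0.002,0.03,0,0,16,1],[0.046,-0.002,0.08,0,0,16,1],[0.046,-0.002,0.13,0,0,16,1],[0.046,-0.002,0.17,0,0,16,1]]]'
python3 -m pendant '[[[0,0,0.04,0,0,0,1],[0,0,0.0515,0,0,0,1],[0,0,0.0515,0,0,0,1],[0,0,0.0515,0,0,0,-1],[0,0,0.0515,0,0,0,-1]]]' 12
python3 -m pendant '[[[0,0,0,0,0,0,-1],[0,0,0,0,0,0,-1],[0,0,0,0,0,0,-1],[0,0,-0.05,0,0,0,-1],[0,0,-0.1,0,0,0,-1]]]' 12
python3 -m pendant '[[[0,0,-0.05,0,0,0,-1],[0,0,-0.085,0,0,0,-1],[0,0,-0.085,0,0,0,-1]]]' 12
python3 -c "
from h import *
s=r.get_state();print(s['tcp_pos'],s['eef_rot'],rel([.597+.06-.0314*.132,-.0265+.0019+.132]))"
```

```text
time_s: 17.0
tcp_pos: [0.5981, 0.3273, 0.2354]
eef_rot: [179.9, 0.1, -14.1]
contact_force: [0.0, 1.1, -0.9]
gripper_width: 0.0875
gripper_force: 0.0
time_s: 17.5
tcp_pos: [0.5989, 0.3297, 0.1891]
eef_rot: [-179.8, -0.1, -14.0]
contact_force: [0.7, -0.4, 0.4]
gripper_width: 0.077
gripper_force: 0.0
time_s: 18.0
tcp_pos: [0.5974, 0.3288, 0.2858]
eef_rot: [179.8, 0.1, -14.0]
contact_force: [1.8, 1.2, -0.5]
gripper_width: 0.0559
gripper_force: 12.0
time_s: 18.3
tcp_pos: [0.5989, 0.3297, 0.3786]
eef_rot: [-179.5, -0.4, -13.9]
contact_force: [1.4, 0.7, -0.9]
gripper_width: 0.0559
gripper_force: 12.0
[0.59891625 0.32974795 0.37863758] [-179.52448114   -0.39788302  -13.92897099] [0.10587621 0.20282567]
```

```bash
python3 -m pendant '[[[0.106,0.203,0,0,0,-8,-1],[0.106,0.203,0,0,0,-15.8,-1],[0.106,0.203,0,0,0,-15.8,-1],[0.106,0.203,0,0,0,-15.8,-1],[0.106,0.203,0,0,0,-15.8,-1]]]'
python3 -m pendant '[[[0,0,0,0,0,0,-1],[0,0,0,0,0,0,-1]]]'
python3 -c "
from h import *
s=r.get_state();print(s['tcp_pos'],s['eef_rot'],rel([.6529,.1074]))"
```

```text
time_s: 18.8
tcp_pos: [0.6518, 0.1034, 0.3709]
eef_rot: [180.0, 0.0, 1.7]
contact_force: [0.6, 0.4, -0.8]
gripper_width: 0.0558
gripper_force: 12.0
time_s: 19.0
tcp_pos: [0.6518, 0.1056, 0.3708]
eef_rot: [-180.0, 0.0, 1.7]
contact_force: [0.7, -0.2, -1.3]
gripper_width: 0.0561
gripper_force: 12.0
[0.65175707 0.10564378 0.37081666] [-1.79997479e+02  4.03885572e-02  1.71711650e+00] [ 0.00119504 -0.00172119]
```

```bash
python3 -m pendant '[[[0.001,-0.001,0.04,0,0,-0.1,-1],[0.001,-0.001,0.067,0,0,-0.1,-1],[0.001,-0.001,0.077,0,0,-0.1,-1],[0.001,-0.001,0.077,0,0,-0.1,-1],[0.005,-0.001,0.077,0,0,-0.1,-1]]]' 8
python3 -m pendant '[[[0.003,0,0,0,0,0,-1],[0.003,0,0,0,0,0,-1],[0.004,0,0,0,0,0,-1]]]' 8
python3 -m pendant '[[[0,0,0,0,0,0,0.45],[0,0,0,0,0,0,0.45],[0,0,-0.05,0,0,0,0.45],[0,0,-0.1,0,0,0,0.45],[0,0,-0.13,0,0,0,0.45]]]' 8
python3 -m pendant '[[[-0.14,0.2,0,0,0,0,0.45],[-0.14,0.2,0,0,0,0,0.45],[-0.14,0.2,0,0,0,0,0.45],[-0.14,0.2,0,0,0,0,0.45],[-0.14,0.2,0,0,0,0,0.45]]]'
python3 -m pendant '[[[-0.13,0.21,0,0,0,0,0.45],[-0.13,0.21,0,0,0,0,0.45],[-0.13,0.21,0,0,0,0,0.45],[-0.13,0.21,0,0,0,0,0.45],[-0.13,0.21,0,0,0,0,0.45]]]'
python3 -m pendant '[[[-0.017,0.045,0,0,0,0,0.45],[-0.017,0.045,0,0,0,0,0.45],[-0.017,0.045,0,0,0,0,0.45]]]'
python3 -c "
from h import *
snap('wrist','se');s=r.get_state();print(s['tcp_pos'],s['eef_rot'])"
```

```text
time_s: 19.5
tcp_pos: [0.6568, 0.1086, 0.2953]
eef_rot: [-180.0, -0.0, 2.0]
contact_force: [-10.9, 5.1, 4.1]
gripper_width: 0.0554
gripper_force: 8.0
time_s: 19.8
tcp_pos: [0.6589, 0.1086, 0.2944]
eef_rot: [-180.0, 0.3, 1.9]
contact_force: [-12.2, 5.2, 0.5]
gripper_width: 0.0559
gripper_force: 8.0
time_s: 20.3
tcp_pos: [0.6616, 0.1077, 0.43]
eef_rot: [-179.9, -0.4, 1.9]
contact_force: [1.1, 0.6, -0.2]
gripper_width: 0.0635
gripper_force: 0.0
time_s: 20.8
tcp_pos: [0.5263, -0.0985, 0.4257]
eef_rot: [180.0, -0.2, 1.9]
contact_force: [1.2, -0.3, 0.7]
gripper_width: 0.0638
gripper_force: 0.0
time_s: 21.3
tcp_pos: [0.4035, -0.3128, 0.4259]
eef_rot: [179.9, -0.2, 1.9]
contact_force: [1.1, 0.5, -0.3]
gripper_width: 0.0637
gripper_force: 0.0
time_s: 21.6
tcp_pos: [0.3886, -0.3578, 0.425]
eef_rot: [180.0, -0.1, 1.7]
contact_force: [0.3, 0.6, 1.0]
gripper_width: 0.0637
gripper_force: 0.0
[ 0.3891083 -0.3569145  0.4249441] [ 1.79964258e+02 -6.60118535e-02  1.84120035e+00]
```

View pics/se.png

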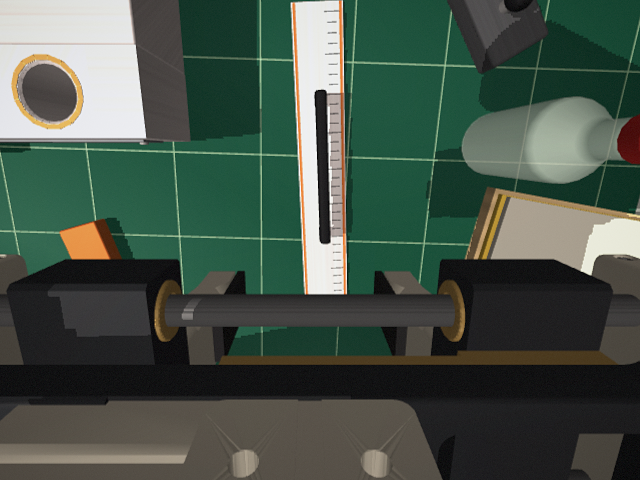

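Run:
```python
from h import *
np.set_printoptions(precision=4,suppress=True)
p,im=load('se'); pb,_=load('bed1')
b=plane(p,[[320.5,90],[325,244]],.042); print('bar',b,b.mean(0),np.linalg.norm(b[0]-b[1]),np.degrees(np.arctan2(*(b[0]-b[1])[[1,0]])))
print('edges',plane(p,[[292,2],[305,295],[342,2],[347,295]],.006))
print('bottle base',plane(p,[[463,145]],.034), 'cap',plane(p,[[640,140]],.19))
print('top: bottle', plane(r.camera_params('top'),[[487,292],[504,287]],[.0][0]),plane(r.camera_params('top'),[[504,287]],.2))
t=tri(p,(47,91),pb,(441,268)); print('well',t, plane(p,[[47,91]],.11))
t=tri(p,(323,167),r.camera_params('top'),(431,305)); print('bar tri',t)
print(rel(b.mean(0)[:2]),yaw())
```

```text
bar [[ 0.5134 -0.3652  0.042 ]
 [ 0.3551 -0.3764  0.042 ]] [ 0.4343 -0.3708  0.042 ] 0.15868873034419384 4.042812637709587
edges [[ 0.6024 -0.3335  0.006 ]
 [ 0.2775 -0.3559  0.006 ]
 [ 0.604  -0.3849  0.006 ]
 [ 0.2792 -0.4091  0.006 ]]
bottle base [[ 0.4655 -0.5176  0.034 ]] cap [[ 0.4672 -0.5573  0.19  ]]
top: bottle [[ 0.4802 -0.5644  0.    ]
 [ 0.4965 -0.6214  0.    ]] [[ 0.4695 -0.5612  0.2   ]]
well (array([ 0.4963, -0.1438,  0.1105]), np.float64(0.0034745449986095574)) [[ 0.4949 -0.1425  0.11  ]]
bar tri (array([ 0.4366, -0.3728,  0.0252]), np.float64(0.003763156491299813))
[0.0447 0.0153] 1.8412003453775518
```

```bash
python3 -m pendant '[[[0.0447,0.0153,0,0,0,-2.2,0.2],[0.0447,0.0153,0.05,0,0,-2.2,0.2],[0.0447,0.0153,0.1,0,0,-2.2,0.2],[0.0447,0.0153,0.15,0,0,-2.2,0.2],[0.0447,0.0153,0.19,0,0,-2.2,0.2]]]'
python3 -m pendant '[[[0,0,0.03,0,0,0,0.2],[0,0,0.043,0,0,0,0.2],[0,0,0.043,0,0,0,-1],[0,0,0.043,0,0,0,-1],[0,0,0.043,0,0,0,-1]]]' 40
python3 -m pendant '[[[0,0,0,0,0,0,-1],[0,0,0,0,0,0,-1],[0,0,0,0,0,0,-1],[0,0,0,0,0,0,-1],[0,0,-0.03,0,0,0,-1]]]' 40
python3 -c "
from h import *
s=r.get_state();print(s['tcp_pos'],s['eef_rot'])"
```

```text
time_s: 22.15
tcp_pos: [0.4349, -0.3686, 0.2324]
eef_rot: [-180.0, 0.0, 4.3]
contact_force: [0.2, 0.1, -0.6]
gripper_width: 0.0527
gripper_force: 0.0
time_s: 22.65
tcp_pos: [0.4354, -0.3704, 0.1934]
eef_rot: [179.9, -0.2, 4.2]
contact_force: [0.4, 0.3, -0.6]
gripper_width: 0.034
gripper_force: 0.0
time_s: 23.15
tcp_pos: [0.4326, -0.3695, 0.2181]
eef_rot: [-179.8, 0.4, 4.0]
contact_force: [-0.5, -0.3, -3.4]
gripper_width: 0.0117
gripper_force: 40.0
[ 0.43261601 -0.36950152  0.2181459 ] [-179.76283995    0.36575102    4.04900503]
```

```bash
python3 -m pendant '[[[0,0,-0.05,0,0,0,-1],[0,0,-0.1,0,0,0,-1],[0,0,-0.15,0,0,0,-1],[0,0,-0.2,0,0,0,-1],[0,0,-0.2,0,0,0,-1]]]' 40
python3 -m pendant '[[[0.08,-0.166,0,0,0,8,-1],[0.08,-0.166,0,0,0,16,-1],[0.08,-0.166,0,0,0,24,-1],[0.08,-0.166,0,0,0,32,-1],[0.08,-0.166,0,0,0,40,-1]]]' 40
python3 -m pendant '[[[0,0,0,0,0,8,-1],[0,0,0,0,0,16,-1],[0,0,0,0,0,24,-1],[0,0,0,0,0,32,-1],[0,0,0,0,0,40,-1]]]' 40
python3 -m pendant '[[[0,0,0,0,0,8,-1],[0,0,0,0,0,12.2,-1],[0,0,0,0,0,12.2,-1],[0,0,0,0,0,12.2,-1]]]' 40
python3 -c "
from h import *
s=r.get_state();print(s['tcp_pos'],s['eef_rot'],rel([.572,-.0273]));snap('top','top1')"
```

```text
time_s: 23.65
tcp_pos: [0.4352, -0.3712, 0.429]
eef_rot: [179.6, -0.6, 4.2]
contact_force: [0.6, -0.9, -2.4]
gripper_width: 0.0114
gripper_force: 40.0
time_s: 24.15
tcp_pos: [0.5032, -0.1954, 0.4202]
eef_rot: [-180.0, 0.1, -35.4]
contact_force: [-0.4, -1.7, -3.8]
gripper_width: 0.0116
gripper_force: 40.0
time_s: 24.65
tcp_pos: [0.5018, -0.1988, 0.42]
eef_rot: [179.9, 0.1, -75.6]
contact_force: [-0.2, -0.1, -3.9]
gripper_width: 0.0115
gripper_force: 40.0
time_s: 25.05
tcp_pos: [0.502, -0.1989, 0.4205]
eef_rot: [179.9, 0.0, -87.4]
contact_force: [-0.8, 0.5, -2.0]
gripper_width: 0.0116
gripper_force: 40.0
[ 0.5019849  -0.19892707  0.42053022] [ 1.79926659e+02  2.97108151e-02 -8.73505896e+01] [-0.1682072  -0.07787363]
```

```bash
python3 -m pendant '[[[-0.168,-0.078,0,0,0,0.8,-1],[-0.168,-0.078,0,0,0,0.8,-1],[-0.168,-0.078,0,0,0,0.8,-1],[-0.168,-0.078,0,0,0,0.8,-1],[-0.168,-0.078,0,0,0,0.8,-1]]]' 40
python3 -m pendant '[[[0,0,0,0,0,0,-1],[0,0,0,0,0,0,-1]]]' 40
python3 -c "
from h import *
s=r.get_state();print(s['tcp_pos'],s['eef_rot'],rel([.572,-.0273]))
a=snap('top','top2')[1];b=snap('scene','scene2')[1]
a=cv2.resize(a[190:330,230:430],None,fx=2.0*1.25,fy=2.5)[:, :400+100];b=cv2.resize(b[130:330,200:420],None,fx=1.75,fy=1.75)
h=max(len(a),len(b));c=np.zeros((h,min(800,a.shape[1]+b.shape[1]),3),np.uint8);a=cv2.resize(a,(415,290));c[:290,:415]=a;c[:len(b),415:415+b.shape[1]]=b[:,:385];cv2.imwrite('pics/chk.png',c)"
```

```text
time_s: 25.6
tcp_pos: [0.5742, -0.024, 0.4206]
eef_rot: [180.0, 0.0, -88.0]
contact_force: [-1.3, 0.2, -3.8]
gripper_width: 0.0116
gripper_force: 40.0
time_s: 25.8
tcp_pos: [0.5725, -0.0281, 0.4211]
eef_rot: [180.0, -0.0, -88.2]
contact_force: [-0.8, 0.2, -3.4]
gripper_width: 0.0118
gripper_force: 40.0
[ 0.57246966 -0.02808289  0.42108821] [ 1.79960456e+02 -9.27380926e-03 -8.82384386e+01] [-0.00079695  0.00044537]
```

View pics/chk.png

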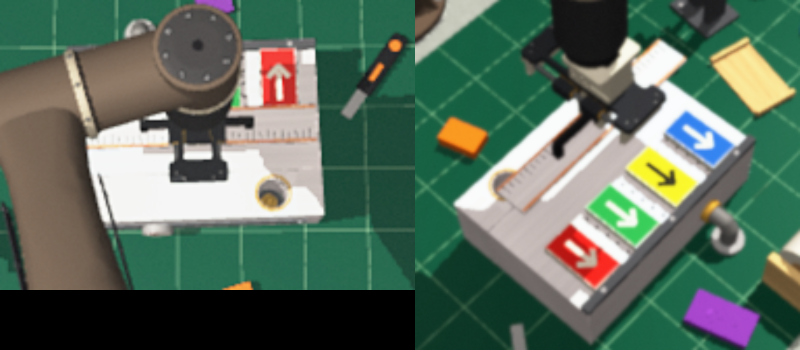

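```bash
python3 -m pendant '[[[0,0,0.05,0,0,0,-1],[0,0,0.09,0,0,0,-1],[0,0,0.11,0,0,0,-1],[0,0,0.116,0,0,0,-1],[0,0,0.118,0,0,0,-1]]]' 40
python3 -m pendant '[[[0,0,0.0005,0,0,0,-1],[0,-0.004,0.0005,0,0,0,-1],[0,-0.008,0.0005,0,0,0,-1],[0,-0.010,0.0005,0,0,0,-1],[0,-0.011,0.0005,0,0,0,-1]]]' 40
python3 -c "
from h import *
s=r.get_state();print(s['tcp_pos'],s['eef_rot'],s['contact_force'],s['moment'])"
```

```text
time_s: 26.4
tcp_pos: [0.5729, -0.0284, 0.3034]
eef_rot: [180.0, -0.0, -88.3]
contact_force: [0.8, -0.1, -1.7]
gripper_width: 0.0112
gripper_force: 40.0
time_s: 26.9
tcp_pos: [0.5841, -0.0273, 0.3032]
eef_rot: [-180.0, 0.0, -88.3]
contact_force: [-1.4, 0.3, -3.4]
gripper_width: 0.0117
gripper_force: 40.0
[ 0.5840536  -0.02733572  0.30317696] [-1.79980631e+02  6.09457962e-03 -8.82724274e+01] [-1.37612182  0.2946568  -3.35209349] [ 0.12741182  0.48539853 -0.02081284]
```

```bash
python3 -m pendant '[[[0,0,0.001,0,0,0,-1],[0,-0.001,0.0015,0,0,0,-1],[0,-0.002,0.0015,0,0,0,-1],[0,-0.003,0.0015,0,0,0,-1],[0,-0.003,0.0015,0,0,0,-1]]]' 40
python3 -c "
from h import *
s=r.get_state();print(s['tcp_pos'],s['eef_rot'],s['contact_force'],s['moment'])"
```

```text
time_s: 27.4
tcp_pos: [0.585, -0.0273, 0.3023]
eef_rot: [179.8, -0.0, -88.3]
contact_force: [-12.4, 3.7, 12.9]
gripper_width: 0.0119
gripper_force: 40.0
[ 0.58499708 -0.0273101   0.30226526] [ 1.79778507e+02 -1.69738437e-02 -8.82675260e+01] [-12.4444092    3.73950904  12.90109899] [1.30221335e+00 4.65913096e+00 1.09534366e-03]
```

```bash
python3 -m pendant '[[[0,0,-0.001,0,0,0,-1],[0,-0.002,-0.001,0,0,0,-1],[0,-0.002,-0.001,0,0,0,-1]]]' 40
python3 -m pendant '[[[0,0.001,-0.001,0,0,0,-1],[0,0.002,-0.001,0,0,0,-1],[0,0.002,-0.001,0,0,0,-0.2],[0,0.002,-0.001,0,0,0,-0.2],[0,0.002,-0.001,0,0,0,-0.2]]]' 10
python3 -m pendant '[[[0,0,-0.05,0,0,0,-0.2],[0,0,-0.1,0,0,0,-0.2],[0,0,-0.13,0,0,0,-0.2],[0,0,-0.13,0,0,0,1]]]'
python3 -c "
from h import *
s=r.get_state();print(s['tcp_pos'],s['eef_rot'])
p,im=snap('scene','sc3');snap('top','top3');cv2.imwrite('pics/chk2.png',cv2.resize(im[130:330,200:420],None,fx=2.7,fy=2.7,interpolation=2))"
```

```text
time_s: 27.7
tcp_pos: [0.5858, -0.0273, 0.3024]
eef_rot: [179.6, -0.0, -88.3]
contact_force: [-17.4, 4.5, 12.3]
gripper_width: 0.0118
gripper_force: 40.0
time_s: 28.2
tcp_pos: [0.5875, -0.0272, 0.304]
eef_rot: [-179.9, -0.0, -88.3]
contact_force: [0.7, 0.3, -1.1]
gripper_width: 0.03
gripper_force: 0.0
time_s: 28.6
tcp_pos: [0.588, -0.0274, 0.4396]
eef_rot: [-179.4, 0.0, -88.2]
contact_force: [1.2, -0.6, -0.6]
gripper_width: 0.0389
gripper_force: 0.0
[ 0.58804953 -0.0273811   0.43963814] [-1.79394259e+02  4.12348653e-02 -8.82400223e+01]
```

```bash
python3 -m pendant '[[[0,0.06,-0.02,0,0,-8,1],[0,0.06,-0.02,0,0,-16,1],[0,0.06,-0.02,0,0,-24,1],[0,0.06,-0.02,0,0,-32,1],[0,0.06,-0.02,0,0,-40,1]]]' | head -3
python3 -m pendant '[[[0,0,0,0,0,-8,1],[0,0,0,0,0,-16,1],[0,0,0,0,0,-24,1],[0,0,0,0,0,-32,1],[0,0,0,0,0,-40,1]]]' | head -3
python3 -m pendant '[[[0,0,0,0,0,-8,1],[0,0,0,0,0,-10,1],[0,0,0,0,0,-10,1],[0,0,0,0,0,-10,1]]]'|head -3
python3 -c "
from h import *
snap('wrist','se2'); s=r.get_state();print(s['tcp_pos'],s['eef_rot'])"
```

```text
time_s: 29.2
tcp_pos: [0.5266, -0.0291, 0.4522]
eef_rot: [179.9, 0.0, -47.9]
time_s: 29.7
tcp_pos: [0.5268, -0.0291, 0.452]
eef_rot: [180.0, 0.1, -8.0]
time_s: 30.1
tcp_pos: [0.5268, -0.0291, 0.4525]
eef_rot: [180.0, 0.1, 1.6]
[ 0.52679261 -0.02908751  0.45268946] [1.79984990e+02 5.93332012e-02 1.65017772e+00]
```

View pics/se2.png

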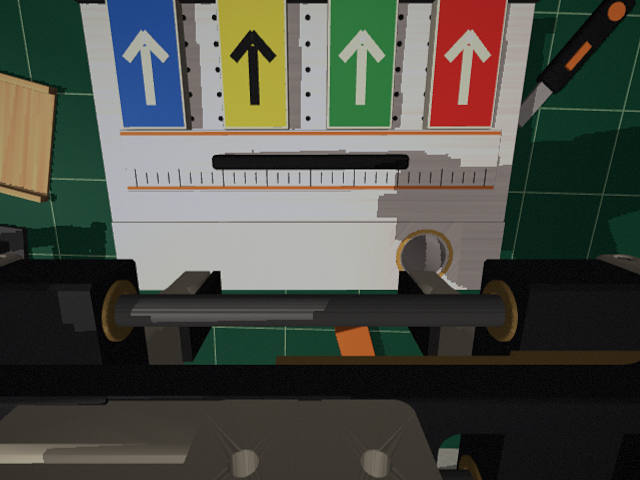

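```bash
python3 -m pendant '[[[-0.088,-0.207,0,0,0,0,1],[-0.088,-0.207,0,0,0,0,1],[-0.088,-0.207,0,0,0,0,1],[-0.088,-0.207,0,0,0,0,1],[-0.088,-0.207,0,0,0,0,1]]]' | head -3
python3 -m pendant '[[[-0.088,-0.207,0,0,0,0,1],[-0.088,-0.207,0,0,0,0,1],[-0.088,-0.207,0,0,0,0,1],[-0.088,-0.207,0,0,0,0,1],[-0.088,-0.207,0,0,0,0,1]]]' | head -3
python3 -m pendant '[[[0,0,0,0,0,0,1],[0,0,0,0,0,0,1]]]' |head -3
python3 -c "
from h import *
p,im=snap('wrist','key1'); s=r.get_state();print(s['tcp_pos'],s['eef_rot'])
hsv=cv2.cvtColor(im,cv2.COLOR_BGR2HSV); m=cv2.inRange(hsv,(0,130,60),(8,255,255))|cv2.inRange(hsv,(172,130,60),(180,255,255)); m[260:]=0
n,l,st,ce=cv2.connectedComponentsWithStats(m); print([(st[i],ce[i]) for i in range(1,n) if st[i][4]>100])
pt=r.camera_params('top')
for i in range(1,n):
  if st[i][4]>300:
    ys,xs=np.nonzero(l==i); print(i,rect(p,np.c_[xs,ys].astype(float),.188),tri(p,ce[i],pt,(184,305)))
"
```

```text
time_s: 30.65
tcp_pos: [0.4311, 0.1775, 0.4534]
eef_rot: [-180.0, -0.0, 1.8]
time_s: 31.15
tcp_pos: [0.3367, 0.3823, 0.4531]
eef_rot: [-180.0, 0.0, 1.8]
time_s: 31.35
tcp_pos: [0.338, 0.3799, 0.4528]
eef_rot: [179.9, 0.0, 1.8]
[0.33833214 0.37922992 0.45301723] [1.79956191e+02 1.64205447e-02 1.71871163e+00]
[(array([ 286,   38,   42,  168, 2864], dtype=int32), array([306.33100559, 119.7674581 ]))]
1 (array([0.41991528, 0.38495883]), (109.58332824707031, 11.871050834655762), -7.4996795654296875) (array([0.42210689, 0.38465494, 0.18815878]), np.float64(0.003925019723789376))
```

View pics/key1.png

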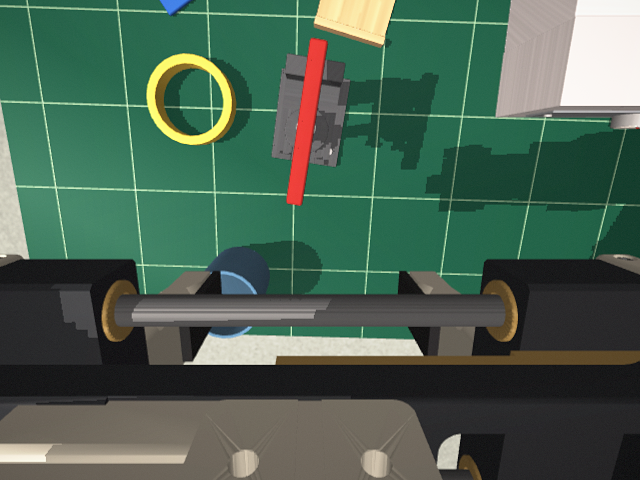

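Run:
```python
from h import *
np.set_printoptions(precision=4,suppress=True)
p,_=load('key1'); e=plane(p,[[288,55],[275,158],[346,63],[336,166]],.004); print(e)
for i in(0,2): print(np.degrees(np.arctan2(*(e[i]-e[i+1])[[1,0]])))
print(e.mean(0), rel([.4199,.385]))
```

```text
[[0.5087 0.4095 0.004 ]
 [0.3934 0.4236 0.004 ]
 [0.5024 0.3426 0.004 ]
 [0.3861 0.3482 0.004 ]]
-6.998176604795283
-2.7465407169454
[0.4477 0.381  0.004 ] [ 0.0817 -0.0033]
```

```bash
python3 -m pendant '[[[0.0817,-0.0033,0,0,0,8.5,0],[0.0817,-0.0033,0,0,0,9.2,0],[0.0817,-0.0033,0.04,0,0,9.2,0],[0.0817,-0.0033,0.06,0,0,9.2,0],[0.0817,-0.0033,0.06,0,0,9.2,0]]]'
python3 -c "
from h import *
s=r.get_state();print(s['tcp_pos'],s['eef_rot'],rel([.4199,.385]))
p,im=snap('wrist','key2'); hsv=cv2.cvtColor(im,cv2.COLOR_BGR2HSV); m=cv2.inRange(hsv,(0,130,50),(8,255,255))|cv2.inRange(hsv,(172,130,50),(180,255,255)); m[255:]=0
ys,xs=np.nonzero(m); k=np.polyfit(ys,xs,1); print(len(xs),plane(p,[[np.polyval(k,t),t] for t in (ys.min(),ys.max())],.188))"
```

```text
time_s: 31.9
tcp_pos: [0.4202, 0.3832, 0.3902]
eef_rot: [179.7, 0.2, -7.6]
contact_force: [-0.3, -0.4, 1.0]
gripper_width: 0.0533
gripper_force: 0.0
[0.42024154 0.38316895 0.39022922] [ 1.79701998e+02  1.62868606e-01 -7.64469004e+00] [-0.00058209 -0.00176934]
5350 [[0.57140383 0.50536304 0.188     ]
 [0.4257484  0.35684369 0.188     ]]
```

```bash
python3 -m pendant '[[[-0.0005,-0.001,0.03,0,0,0,0],[-0.0005,-0.001,0.036,0,0,0,0],[-0.0005,-0.001,0.036,0,0,0,-1],[-0.0005,-0.001,0.036,0,0,0,-1],[-0.0005,-0.001,0.036,0,0,0,-1]]]' 60
python3 -m pendant '[[[0,0,0,0,0,0,-1],[0,0,0,0,0,0,-1],[0,0,0,0,0,0,-1],[0,0,0,0,0,0,-1]]]' 60
python3 -c "
from h import *
s=r.get_state();print(s['tcp_pos'],s['eef_rot'],s['contact_force'])"
```

```text
time_s: 32.45
tcp_pos: [0.4198, 0.3865, 0.359]
eef_rot: [-179.9, -0.1, -7.5]
contact_force: [1.0, 0.3, 0.8]
gripper_width: 0.0253
gripper_force: 0.0
time_s: 32.85
tcp_pos: [0.4197, 0.386, 0.358]
eef_rot: [180.0, -0.0, -7.5]
contact_force: [-1.6, -2.6, 6.2]
gripper_width: 0.0116
gripper_force: 60.0
[0.41968772 0.38603535 0.35802809] [ 1.79995685e+02 -3.15277231e-02 -7.46355945e+00] [-1.62564133 -2.63326192  6.15673219]
```

```bash
python3 -m pendant '[[[0,0,0,0,0,0,-0.6],[0,0,0,0,0,0,-0.6],[0,-0.0005,0,0,0,0,-0.6],[0,-0.0005,0,0,0,0,-0.6],[0,-0.0005,0,0,0,0,-1]]]' 60
python3 -m pendant '[[[0,0,0,0,0,0,-1],[0,0,0,0,0,0,-1],[0,0,0,0,0,0,-1],[0,0,0,0,0,0,-1]]]' 60
python3 -c "
from h import *
s=r.get_state();print(s['tcp_pos'],s['eef_rot'],s['contact_force'])"
```

```text
time_s: 33.35
tcp_pos: [0.4196, 0.3867, 0.3572]
eef_rot: [180.0, 0.0, -7.5]
contact_force: [-0.3, -2.1, 1.5]
gripper_width: 0.0136
gripper_force: 0.9
time_s: 33.75
tcp_pos: [0.4196, 0.3866, 0.3572]
eef_rot: [180.0, 0.0, -7.5]
contact_force: [0.3, -0.2, -1.1]
gripper_width: 0.011
gripper_force: 60.0
[0.41960932 0.38664341 0.35718863] [ 1.79983356e+02  1.31584773e-02 -7.48037532e+00] [ 0.31381932 -0.17012851 -1.09945532]
```

```bash
python3 -m pendant '[[[0,0,-0.012,0,0,0,-1],[0,0,-0.012,0,0,0,-1],[-0.03,0,-0.012,0,0,0,-1],[-0.06,0,-0.012,0,0,0,-1],[-0.075,0,-0.012,0,0,0,-1]]]' 60
python3 -m pendant '[[[0,0,-0.05,0,0,0,-1],[0,0,-0.1,0,0,0,-1],[0,0,-0.13,0,0,0,-1],[0,0,-0.13,0,0,0,-1]]]' 60
python3 -c "
from h import *
s=r.get_state();print(s['tcp_pos'],s['eef_rot'],rel([.4955,-.1443]))"
```

```text
time_s: 34.25
tcp_pos: [0.3438, 0.3964, 0.3695]
eef_rot: [-180.0, 0.0, -7.5]
contact_force: [0.7, 0.5, -1.9]
gripper_width: 0.0111
gripper_force: 59.9
time_s: 34.65
tcp_pos: [0.3457, 0.397, 0.505]
eef_rot: [-179.5, -0.2, -7.4]
contact_force: [0.0, -0.1, -3.0]
gripper_width: 0.0112
gripper_force: 59.9
[0.3457193  0.39699931 0.50498063] [-179.48617699   -0.21337893   -7.4305707 ] [0.21852626 0.5173833 ]
```

```bash
python3 -m pendant '[[[0.09,0.22,0,0,0,0,-1],[0.09,0.22,0,0,0,0,-1],[0.09,0.22,0,0,0,0,-1],[0.09,0.22,0,0,0,0,-1],[0.09,0.22,0,0,0,0,-1]]]' 60 |head -2
python3 -m pendant '[[[0.09,0.22,0,0,0,0,-1],[0.09,0.22,0,0,0,0,-1],[0.09,0.22,0,0,0,0,-1],[0.09,0.22,0,0,0,0,-1],[0.09,0.22,0,0,0,0,-1]]]' 60 |head -2
python3 -m pendant '[[[0.038,0.077,0,0,0,8,-1],[0.038,0.077,0,0,0,16,-1],[0.038,0.077,0,0,0,24,-1],[0.038,0.077,0,0,0,32,-1],[0.038,0.077,0,0,0,40,-1]]]' 60 |head -3
python3 -m pendant '[[[0,0,0,0,0,8,-1],[0,0,0,0,0,16,-1],[0,0,0,0,0,24,-1],[0,0,0,0,0,32,-1],[0,0,0,0,0,35,-1]]]' 60 |head -3
python3 -m pendant '[[[0,0,0,0,0,0,-1],[0,0,0,0,0,0,-1]]]' 60
python3 -c "
from h import *
s=r.get_state();print(s['tcp_pos'],s['eef_rot'],rel([.4955,-.1443]))
snap('top','top4');p,im=snap('scene','sc4');u=proj(p,[.4955,-.1443,.16])[0];print(u,proj(r.camera_params('top'),[.4955,-.1443,.16]))
x,y=u.astype(int);a=cv2.resize(im[y-60:y+60,x-70:x+70],None,fx=2.85,fy=2.85,interpolation=2)
cv2.imwrite('pics/chk3.png',a)"
```

```text
time_s: 35.15
tcp_pos: [0.4056, 0.1641, 0.4987]
time_s: 35.65
tcp_pos: [0.4664, -0.0657, 0.4986]
time_s: 36.15
tcp_pos: [0.4941, -0.145, 0.4979]
eef_rot: [179.9, 0.1, -47.9]
time_s: 36.65
tcp_pos: [0.4941, -0.1444, 0.4982]
eef_rot: [179.9, 0.0, -82.8]
time_s: 36.85
tcp_pos: [0.4941, -0.1444, 0.4987]
eef_rot: [180.0, 0.0, -82.4]
contact_force: [-0.5, 0.3, -3.3]
gripper_width: 0.0111
gripper_force: 59.9
[ 0.49413002 -0.14444908  0.49868667] [ 1.79951899e+02  1.61742989e-02 -8.23674820e+01] [ 3.41980517e-05 -1.37764124e-03]
[249.87780312 225.2924931 ] [[362.18140941 280.61784968]]
```

```bash
python3 -m pendant '[[[0,-0.0013,0.03,0,0,0,-1],[0,-0.0013,0.05,0,0,0,-1],[0,-0.0013,0.07,0,0,0,-1],[0,-0.0013,0.09,0,0,0,-1],[0,-0.0013,0.11,0,0,0,-1]]]' 60
python3 -m pendant '[[[0,0,0.006,0,0,0,-1],[0,0,0.012,0,0,0,-1],[0,0,0.018,0,0,0,-1],[0,0,0.022,0,0,0,-1],[0,0,0.022,0,0,0,-1]]]' 60
python3 -c "
from h import *
s=r.get_state();print(s['tcp_pos'],s['eef_rot'],s['contact_force'],s['moment'],rel([.4955,-.1443]))"
```

```text
time_s: 37.45
tcp_pos: [0.4954, -0.1443, 0.3886]
eef_rot: [-180.0, -0.0, -82.4]
contact_force: [-0.0, -0.3, -3.7]
gripper_width: 0.0113
gripper_force: 59.9
time_s: 37.95
tcp_pos: [0.4955, -0.1443, 0.3672]
eef_rot: [180.0, 0.0, -82.5]
contact_force: [-0.2, -0.4, -4.0]
gripper_width: 0.0113
gripper_force: 59.9
[ 0.49548261 -0.14429646  0.36723465] [ 1.79995885e+02  3.02955493e-03 -8.24687851e+01] [-0.1860031  -0.4045754  -4.04207257] [ 0.07673821 -0.08810704  0.01419766] [ 5.79337112e-06 -1.67763114e-05]
```

```bash
python3 -m pendant '[[[0,0,0.004,0,0,0,-1],[0,0,0.008,0,0,0,-1],[0,0,0.012,0,0,0,-1],[0,0,0.016,0,0,0,-1],[0,0,0.016,0,0,0,-1]]]' 60
python3 -c "
from h import *
s=r.get_state();print(s['tcp_pos'],s['eef_rot'],s['contact_force'],s['moment'],rel([.4955,-.1443]))"
```

```text
time_s: 38.45
tcp_pos: [0.4953, -0.1443, 0.3505]
eef_rot: [179.9, 0.0, -82.5]
contact_force: [1.0, 0.3, -3.7]
gripper_width: 0.0115
gripper_force: 59.9
[ 0.49531374 -0.14425501  0.35052189] [ 1.79941622e+02  1.77961041e-02 -8.24827094e+01] [ 0.96443079  0.31071572 -3.67545481] [ 0.29772535 -0.41458903  0.02385827] [ 6.89705561e-05 -1.78770850e-04]
```

```bash
cat > pl.py <<'E'
from h import *
import sys
np.set_printoptions(precision=4,suppress=True)
C={'b':((100,120,60),(118,255,255)),'y':((20,120,80),(34,255,255)),'g':((45,120,90),(75,255,255)),'r':((0,140,80),(8,255,255))}
ys={'b':.132,'y':.044,'g':-.044,'r':-.132}
def chk(name):
    p,im=load(name); out={}
    for k,(lo,hi) in C.items():
        w=[.597+.065-.0314*ys[k],-.0265+.002+ys[k],.125]; u=proj(p,w)[0].astype(int)
        try: out[k]=rect(p,red(im,(u[0]-30,u[1]-26,u[0]+30,u[1]+26),lo,hi,9),.125)
        except Exception as e: out[k]=str(e)[:20]
    for k,v in out.items(): print(name,k,v)
chk('sc3'); snap('scene',sys.argv[1]); chk(sys.argv[1])
a,b=load('sc3')[1],load(sys.argv[1])[1]; d=np.abs(a.astype(int)-b).max(2); print('SE-region diff',(d[180:260,260:340]>60).sum())
E
python3 pl.py sc5
```

```text
sc3 b (array([0.6579, 0.1074]), (91.94679260253906, 48.55051803588867), 1.871899962425232)
sc3 y (array([0.6604, 0.0199]), (94.14860534667969, 49.563812255859375), 1.4495363235473633)
sc3 g (array([ 0.663 , -0.0686]), (91.90636444091797, 47.866355895996094), 1.3336730003356934)
sc3 r (array([ 0.6649, -0.1554]), (95.6604995727539, 49.01937484741211), 1.8283694982528687)
sc5 b (array([0.6579, 0.1077]), (92.0289306640625, 49.2496337890625), 1.80385422706604)
sc5 y (array([0.6595, 0.0195]), (96.05447387695312, 50.14952850341797), 1.4495497941970825)
sc5 g (array([ 0.663 , -0.0687]), (91.61897277832031, 48.154945373535156), 1.8459588289260864)
sc5 r (array([ 0.6658, -0.1552]), (93.8815689086914, 48.656700134277344), 1.8283694982528687)
SE-region diff 1961
```

```bash
python3 -m pendant '[[[0,0,0,0,0,-7,-1],[0,0,0,0,0,-14,-1],[0,0,0,0,0,-21,-1],[0,0,0,0,0,-28,-1],[0,0,0,0,0,-35,-1]]]' 60
python3 -c "
from h import *
s=r.get_state();print(s['tcp_pos'],s['eef_rot'],s['contact_force'],s['moment'])"
python3 -m pendant '[[[0,0,0,0,0,-7,-1],[0,0,0,0,0,-14,-1],[0,0,0,0,0,-21,-1],[0,0,0,0,0,-28,-1],[0,0,0,0,0,-35,-1]]]' 60
python3 -m pendant '[[[0,0,0,0,0,-5,-1],[0,0,0,0,0,-10,-1],[0,0,0,0,0,-14,-1],[0,0,0,0,0,-14,-1]]]' 60
python3 -c "
from h import *
s=r.get_state();print(s['tcp_pos'],s['eef_rot'],s['contact_force'],s['moment'])"
```

```text
time_s: 39.0
tcp_pos: [0.4955, -0.1441, 0.3513]
eef_rot: [-180.0, 0.0, -47.2]
contact_force: [0.6, 1.9, -3.3]
gripper_width: 0.0112
gripper_force: 60.0
[ 0.49545753 -0.14413549  0.35129316] [-1.79980656e+02  2.29802401e-02 -4.72103436e+01] [ 0.55895645  1.92486607 -3.28011284] [ 0.91811457 -0.15329486 -0.1885601 ]
time_s: 39.5
tcp_pos: [0.4953, -0.1441, 0.3512]
eef_rot: [-180.0, 0.0, -12.2]
contact_force: [-0.6, 1.9, -2.7]
gripper_width: 0.0111
gripper_force: 60.0
time_s: 39.9
tcp_pos: [0.4952, -0.1442, 0.3513]
eef_rot: [-180.0, 0.0, 1.6]
contact_force: [-1.2, 1.4, -2.9]
gripper_width: 0.0112
gripper_force: 60.0
[ 0.49522215 -0.14419005  0.351258  ] [-1.79979372e+02  4.53396879e-02  1.56824932e+00] [-1.17344241  1.41738654 -2.91193236] [ 0.79416412  0.39563937 -0.11786074]
```

```bash
python3 -m pendant '[[[0,0,0,0,0,-3,-1],[0,0,0,0,0,-6,-1],[0,0,0,0,0,-8,-1],[0,0,0,0,0,-8,-1]]]' 60
python3 -c "
from h import *
s=r.get_state();print(s['eef_rot'],s['moment'])"
python3 -m pendant '[[[0,0,0,0,0,-2,-1],[0,0,0,0,0,-4,-1],[0,0,0,0,0,-4,-1]]]' 60 | tail -4
python3 -c "
from h import *
s=r.get_state();print(s['tcp_pos'],s['eef_rot'],s['moment'])"
```

```text
time_s: 40.3
tcp_pos: [0.4953, -0.1443, 0.3513]
eef_rot: [-180.0, 0.0, 9.4]
contact_force: [-0.4, 1.3, -1.8]
gripper_width: 0.0115
gripper_force: 60.0
[-1.79983056e+02  3.81510806e-02  9.42807278e+00] [ 0.76587818  0.53522478 -0.13818219]
eef_rot: [-180.0, 0.0, 13.4]
contact_force: [-0.3, 1.9, -2.9]
gripper_width: 0.0113
gripper_force: 60.0
[ 0.4952772  -0.14428744  0.351237  ] [-1.79986019e+02  3.59917956e-02  1.34201260e+01] [ 0.76767789  0.52621148 -0.15171552]
```

```bash
python3 -m pendant '[[[0,0,0,0,0,-2,-1],[0,0,0,0,0,-4,-1],[0,0,0,0,0,-5,-1],[0,0,0,0,0,-5,-1]]]' 60 | tail -4
python3 -c "
from h import *
s=r.get_state();print(s['tcp_pos'],s['eef_rot'],s['moment'])
p,im=snap('wrist','key3'); cv2.imwrite('pics/key3c.png',im)"
```

```text
eef_rot: [-180.0, 0.0, 18.4]
contact_force: [-0.8, 2.2, -2.3]
gripper_width: 0.0115
gripper_force: 60.4
[ 0.49531336 -0.14431782  0.351234  ] [-1.79984537e+02  2.30452559e-02  1.84145821e+01] [ 0.68913801  0.70988946 -0.52263642]
```

View pics/key3c.png

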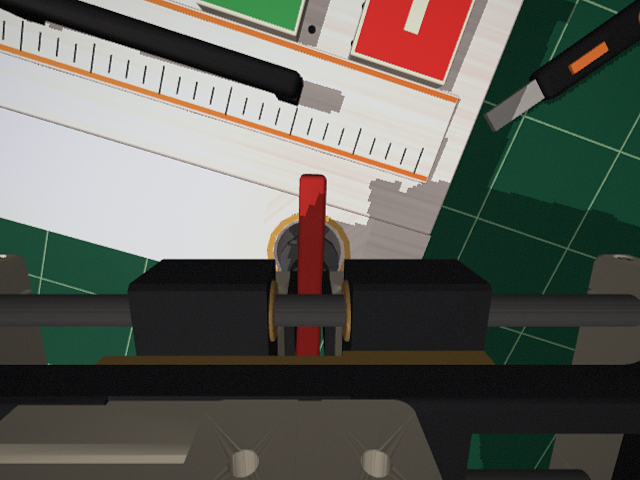

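```bash
python3 -m pendant '[[[0,0,0,0,0,4,-1],[0,0,0,0,0,8,-1],[0,0,0,0,0,8,-1]]]' 60 | head -3
python3 -c "
from h import *
s=r.get_state();print(s['eef_rot'],s['moment'],s['contact_force'])"
python3 -m pendant '[[[0,0,-0.02,0,0,0,-1],[0,0,-0.05,0,0,0,-1],[0,0,-0.1,0,0,0,-1],[0,0,-0.147,0,0,0,-1],[0,0,-0.147,0,0,0,-1]]]' 60 
python3 -m pendant '[[[0,0,0,0,0,8,-1],[0,0,0,0,0,16,-1],[0,0,0,0,0,17.9,-1],[0,0,0,0,0,17.9,-1]]]' 60 
python3 -c "
from h import *
s=r.get_state();print(s['tcp_pos'],s['eef_rot'],rel([.3452,.3965]))"
```

```text
time_s: 41.35
tcp_pos: [0.4954, -0.1443, 0.3512]
eef_rot: [180.0, 0.0, 10.4]
[1.79995253e+02 1.90152973e-02 1.04214048e+01] [ 0.62030343  0.59114144 -0.01459156] [-0.65406565  0.74087663 -3.28240914]
time_s: 41.85
tcp_pos: [0.4967, -0.145, 0.506]
eef_rot: [179.7, -0.7, 10.7]
contact_force: [1.0, 0.1, -2.8]
gripper_width: 0.011
gripper_force: 59.9
time_s: 42.25
tcp_pos: [0.4956, -0.1444, 0.4981]
eef_rot: [180.0, -0.0, -7.3]
contact_force: [0.3, -0.2, -3.1]
gripper_width: 0.0112
gripper_force: 59.9
[ 0.49559345 -0.14440607  0.49808708] [ 1.79982838e+02 -2.14140847e-02 -7.32295698e+00] [-0.21811174 -0.51732469]
```

```bash
python3 -m pendant '[[[-0.09,-0.22,0,0,0,0,-1],[-0.09,-0.22,0,0,0,0,-1],[-0.09,-0.22,0,0,0,0,-1],[-0.09,-0.22,0,0,0,0,-1],[-0.09,-0.22,0,0,0,0,-1]]]' 60 |head -2
python3 -m pendant '[[[-0.09,-0.22,0,0,0,0,-1],[-0.09,-0.22,0,0,0,0,-1],[-0.09,-0.22,0,0,0,0,-1],[-0.09,-0.22,0,0,0,0,-1],[-0.09,-0.22,0,0,0,0,-1]]]' 60 |head -2
python3 -m pendant '[[[-0.038,-0.077,0,0,0,0,-1],[-0.038,-0.077,0,0,0,0,-1],[-0.038,-0.077,0,0,0,0,-1],[-0.038,-0.077,0,0,0,0,-1]]]' 60 |head -3
python3 -m pendant '[[[0,0,0.05,0,0,0,-1],[0,0,0.1,0,0,0,-1],[0,0,0.127,0,0,0,-1],[0,0,0.127,0,0,0,-1],[0,0,0.127,0,0,0,-1]]]' 60
python3 -c "
from h import *
s=r.get_state();print(s['tcp_pos'],s['eef_rot'],rel([.4198,.3862]))"
```

```text
time_s: 42.75
tcp_pos: [0.4335, 0.0873, 0.4985]
time_s: 43.25
tcp_pos: [0.3724, 0.3177, 0.4983]
time_s: 43.65
tcp_pos: [0.3453, 0.3973, 0.4976]
eef_rot: [179.9, 0.0, -7.2]
time_s: 44.15
tcp_pos: [0.3464, 0.3962, 0.3725]
eef_rot: [-180.0, -0.1, -7.4]
contact_force: [0.9, -0.3, -2.4]
gripper_width: 0.0112
gripper_force: 59.9
[0.34638245 0.39617857 0.37251534] [-1.79978624e+02 -6.34150341e-02 -7.35892143e+00] [0.07409093 0.00049272]
```

```bash
python3 -m pendant '[[[0.02,0.0005,0,0,0,0,-1],[0.04,0.0005,0,0,0,0,-1],[0.06,0.0005,0,0,0,0,-1],[0.074,0.0005,0,0,0,0,-1],[0.074,0.0005,0,0,0,0,-1]]]' 60
python3 -m pendant '[[[0,0,0.004,0,0,0,-1],[0,0,0.008,0,0,0,-1],[0,0,0.012,0,0,0,-1],[0,0,0.0145,0,0,0,-1],[0,0,0.0145,0,0,0,-1]]]' 60
python3 -c "
from h import *
s=r.get_state();print(s['tcp_pos'],s['eef_rot'],s['contact_force'],s['moment'])"
```

```text
time_s: 44.65
tcp_pos: [0.4207, 0.3864, 0.3731]
eef_rot: [-179.9, -0.1, -7.5]
contact_force: [-0.7, 0.3, -3.3]
gripper_width: 0.011
gripper_force: 59.9
time_s: 45.15
tcp_pos: [0.4186, 0.3865, 0.3571]
eef_rot: [180.0, -0.0, -7.3]
contact_force: [-0.9, -0.9, 0.3]
gripper_width: 0.0114
gripper_force: 60.0
[0.41860949 0.38650687 0.35713322] [ 1.79990576e+02 -1.49148632e-02 -7.32217842e+00] [-0.90536771 -0.91947124  0.28111868] [-0.43129911  0.29308928 -0.00472053]
```

```bash
python3 -m pendant '[[[0,0,0,0,0,0,-0.5],[0,0,0,0,0,0,-0.5],[0,0,0,0,0,0,-0.3],[0,0,-0.02,0,0,0,-0.3],[0,0,-0.05,0,0,0,-0.3]]]' 20
python3 -m pendant '[[[0,0,-0.05,0,0,0,0],[-0.04,-0.0,-0.05,0,0,-5,0],[-0.0817,0.0033,-0.05,0,0,-9.2,0],[-0.0817,0.0033,-0.05,0,0,-9.2,0],[-0.0817,0.0033,-0.05,0,0,-9.2,0]]]'
python3 -c "
from h import *
p,im=snap('wrist','key4'); s=r.get_state();print(s['tcp_pos'])
hsv=cv2.cvtColor(im,cv2.COLOR_BGR2HSV); m=cv2.inRange(hsv,(0,130,60),(8,255,255))|cv2.inRange(hsv,(172,130,60),(180,255,255)); m[260:]=0;m[:,:240]=0;m[:,400:]=0
ys,xs=np.nonzero(m);print(rect(p,np.c_[xs,ys].astype(float),.188))
snap('top','top5');a=load('sc3')[1]
"; python3 pl.py sc6; python3 -c "
from h import *
a=load('sc6')[1];b=load('top5')[1]
cv2.imwrite('pics/fin.png',np.hstack([cv2.resize(a[60:330,200:440],(400,450)),cv2.resize(b[190:340,150:410],(400,450))]))"
```

```text
time_s: 45.65
tcp_pos: [0.4187, 0.3862, 0.4057]
eef_rot: [179.8, 0.1, -7.4]
contact_force: [1.1, 1.6, 0.3]
gripper_width: 0.0303
gripper_force: 0.0
time_s: 46.15
tcp_pos: [0.3368, 0.3938, 0.4576]
eef_rot: [-179.9, -0.0, 1.9]
contact_force: [0.5, -0.1, -0.3]
gripper_width: 0.0438
gripper_force: 0.0
[0.33740002 0.3937896  0.45724133]
(array([0.41902499, 0.38552283]), (109.54061126708984, 12.055780410766602), -7.241424560546875)
sc3 b (array([0.6579, 0.1074]), (91.94679260253906, 48.55051803588867), 1.871899962425232)
sc3 y (array([0.6604, 0.0199]), (94.14860534667969, 49.563812255859375), 1.4495363235473633)
sc3 g (array([ 0.663 , -0.0686]), (91.90636444091797, 47.866355895996094), 1.3336730003356934)
sc3 r (array([ 0.6649, -0.1554]), (95.6604995727539, 49.01937484741211), 1.8283694982528687)
sc6 b (array([0.6579, 0.1077]), (92.02891540527344, 49.249629974365234), 1.8038649559020996)
sc6 y (array([0.6595, 0.0195]), (96.05447387695312, 50.14952850341797), 1.4495497941970825)
sc6 g (array([ 0.663 , -0.0687]), (91.61897277832031, 48.154945373535156), 1.8459588289260864)
sc6 r (array([ 0.6658, -0.1554]), (93.8815689086914, 49.01937484741211), 1.8283694982528687)
SE-region diff 1182
```

View pics/fin.png

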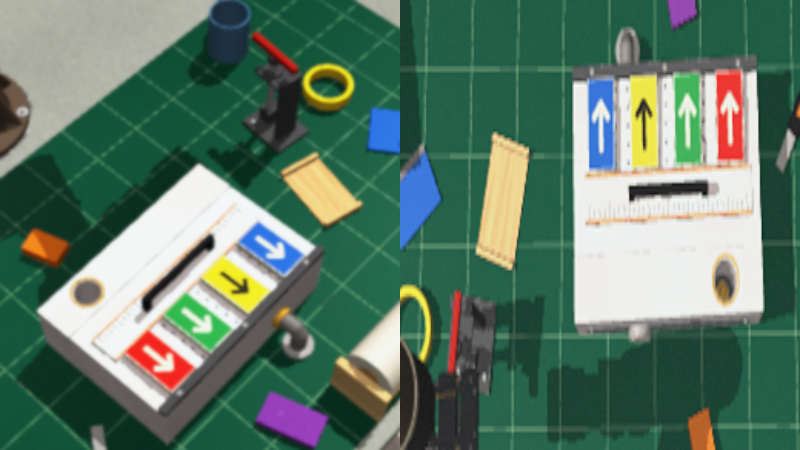

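```bash
python3 -c "
from plant import r
print(r.close_job())"
```

```text
the job is handed in; nothing more can be done
None
```

I handed the job in at about 46 s, but `close_job()` returned no verdict: the final picture shows all four plates against the back rail with the straightedge flush, the valve turned until the torque rose at its stop (the angle itself was not read), the key back on its bracket within about 1 mm of where it hung, and I saw no bystander moved.

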